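# Free the dish reader's transport lock and load a kidney dish

## Task

Get the dish reader ready for use. Pull its red transport-lock screw up against the spring until the thread can catch, and drive it clockwise all the way so that it stays parked up; then draw the freed stage out to its front stop by its black post. Last, nest the steel kidney dish in the blue kidney-shaped holder on the stage, turned to match and set down gently and flat, without dropping it; leave the rectangular tray and everything else on the bench undisturbed, and let go of everything.

Things in the scene. Friction and masses are not known exactly. Their poses are not given: they have to be found in the camera images.
- reader: bench dish reader, fixed: a white base 330 x 240 mm, its deck 40 mm high, with a blue-roofed hood over its rear part. Origin on the bench; +x points from its front to its rear, +y to its left, z up. The base spans x -180..150 mm, y -120..120 mm; the hood x 35..150 mm over the full width, its roof 100 to 125 mm high. The stage runs along x under the hood. The square dark screw block, 52 mm wide, is at x -30, y 94 mm, its top at 74 mm
- lock_knob (a point): on the axis of the red lock knob, 18 mm above the knob's underside (94 mm above the bench with the knob down); moves with the knob. The knob is an upright ridged cylinder 28 mm in diameter and 32 mm tall, with nothing but air around and above it; below it is the screw block, 2 mm under the knob when down. x axis: the white stripe on the knob's top
- lock_pull (a joint): how far the lock screw is pulled up, m: 0 down (its pin then locks the stage), at most 0.016. The spring pulls it back down with about 3 N at 0 and 7 N at 0.016. Down, the knob cannot be turned. From about 0.0125 up the thread can be entered by turning clockwise; once turned 0.5 rad or more the thread holds the screw up by itself at about 0.011, falling to about 0.009 at the end of the turn, also when let go. Let go before that, it drops back
- lock_turn (a joint): turn of the lock knob, rad, clockwise seen from above positive: 0 at the start, 2.4 at the stop, where it is parked. It turns lightly (0.02 N m) and stays where it is left, so it can be driven in several grasps
- stage (a joint): how far the stage is drawn out towards the front, m: 0 under the hood, 0.125 at the front stop. It slides with 2 N of friction and stays where it is left; blocked while the lock pin is down
- stage_handle (a point): on the axis of the black upright post at the stage's front, 16 mm in diameter (its top 6 mm 19 mm in diameter); the post stands from 52 to 94 mm above the bench, this point at 78 mm. The stage moves along the reader's -x as it is drawn out
- seat (a point): floor of the blue kidney-shaped holder on the stage, 52 mm above the bench, where the dish's origin belongs; x along the reader's x. The holder's wall rises 12 mm and flares: it leaves the dish 2 to 3 mm all round at the floor, about 5 mm at the rim. Hollow side of the kidney to -x (the reader's front); the dish fits one way round only, its x along this x
- dish: loose steel kidney dish, open at the top, 124 mm long (y), 40 mm high, 54 mm wide at its waist. Origin at the underside, in the middle of the waist; y along its length, -x towards the hollow side. At the waist the outer walls are flat and upright at x -27 and x +27 mm, for about 16 mm (hollow side) and 20 mm along y: a grasp across x there holds it near its balance point. 160 g, give or take a fifth
- tray: loose rectangular steel tray, 66 x 125 mm, 36 mm high; does not fit, leave alone. Origin under its centre; the dish and the tray lie on opposite sides of the reader, either way round
- amber_bottle: loose amber bottle, 72 mm in diameter, 150 mm high, leave alone. Origin under its centre
- beaker: loose glass beaker, 72 mm in diameter, 90 mm high, leave alone. Origin under its centre
- jar: loose white jar with a blue cap, 60 mm in diameter, 70 mm high, leave alone. Origin under its centre
- glass_bowl: loose shallow glass bowl, 90 mm in diameter, 25 mm high, leave alone. Origin under its centre
- screwdriver: loose orange screwdriver, 170 mm long, not needed, lying at the right of the bench, leave alone. Origin under it, along its shaft

How it is judged:
By the outcome, as a careful person would: the job done as asked, in the order asked, and still so for the second after the job is handed in, with the robot touching nothing.
It also fails if it takes over 72 s, if anything falls off the work surface, if the arm or the gripper's body presses on something with over 40 N, if the wrist force passes 120 N, or if a joint passes its speed limit or range.

## Robot

A 7-joint arm with a two-finger parallel gripper is mounted at the origin on the work surface. World frame = base frame: x ahead of the robot, y to its left, z up, the work surface at z = 0. Lengths are in mm, angles in rad, forces in N, time in s.
With the tool pointing down it reaches from about 350 to 775 mm from the base axis. Payload 3.1 kg.
Tool frame: the origin (TCP) lies at the very end of the fingers, on their centre line; the grasp point (between the pads) lies 19 mm behind it; z points along the fingers, x is the direction in which the jaws open and shut, and the axes are right-handed (so a half turn about z gives the same grasp; the last joint's range is limited). The gripper opens to 85 mm and grips with 20 to 120 N. Pads are 22 mm wide; open, the fingers measure 114 mm over their backs; the gripper's body (76 mm by 85 mm) begins 54 mm behind the grasp point. The pads swing forward as they close: fully open they stand 13 mm farther back than shut.
Start: joints at [1.236, 0.311, 0.014, 1.512, -0.004, 1.319, -0.027], TCP at [158.781, -526.599, 208.204] pointing down, gripper open.
Joint ranges: [-2.7, 2.7], [-0.3, 1.91], [-1.27, 1.3], [0.12, 2.57], [-1.44, 4.58], [0.2, 2.03], [-3.05, 3.05]. Speed limits (rad/s): [2.79, 2.79, 3.14, 3.14, 3.14, 3.14, 3.14].

## Interface

Orientations are given as a rotation vector (axis times angle).
In Python, from workcell import bot gives the robot as it stands.
- The arm moves only by the tool carry_out, never from a script. Its argument "plan" is a list of rows, each an object of numbers: "fingers": the finger opening in m, from 0 to 0.0854; "x", "y", "z": the shift along the world's x, y, z in m; "ax", "ay", "az": the turn, a rotation vector about the world's x, y, z in rad. In form: [{"fingers": .., "x": .., "y": .., "z": .., "ax": .., "ay": .., "az": ..}, ...]. A call has exactly 10 rows; each row is the pose to reach, as a shift and turn from the pose commanded when the call began; what a row does not reach only later rows make up. A row lasts 1/8 s, in which the tool goes at most 62.5 mm and 10.7 degrees, less where a joint would pass 70% of its speed; a pose out of reach is approached as far as the arm can. A call with a gripper value outside its range is refused whole. The fingers move at their own pace and stop on an object; "grip_force" is the grip in N (left out, the last holds). Time passes only in rows, so rows that repeat a pose let the fingers close, or fill a call up. It gives the time, the measured TCP pose, the force and the opening at its end, in the units of the state.
- bot.observe(): the state, without advancing time (a new reading comes with each control period).
- bot.camera(name): name is "side" or "top"; returns a dict with "frame" (400x640x3 uint8, red, green, blue), "K" (3x3 intrinsics, pixels), "k1" (the pictures are not rectified: a ray, as slopes to the right and down, at radius r is drawn at 1 + k1 r^2 times it, then the intrinsics apply), "eye" and "rotation" of the camera in the world. Camera axes: x right, y down, z forward; pixel columns grow to the right and rows downward; lengths in mm; the calibration is good to about 2 mm. A picture is of the moment at which its call begins. There is no depth.
- bot.hand_in(): hands the job in, once; it reports no verdict.
The state is a dict: "time": time; "joint_pos": joint angles; "joint_vel": joint speeds; "effort": joint torques, N m; "tcp_pos": TCP position; "eef_rot": TCP orientation; "force": force on the tool from outside, world axes, zero at the start; "torque": the same for the moment, N m; "finger_gap": finger opening in mm.
Only numpy, scipy, OpenCV 4.12 (cv2) and the standard library are available. Lean on these libraries where they do the work, as an engineer would, in place of code of your own. Each camera call takes 0.05 s, during which the arm holds its last target.

## Working session

There is one attempt and no reset: what is moved stays moved. The work goes in short steps, Python scripts to look and compute and a tool call to move; the robot and the scene stay as the last step left them, time stands still between calls to the robot, and variables do not carry over. Pictures are saved under pics/ and viewed, and the job is handed in when it is done.

Besides the shell and the picture viewer there is one more tool, called after "Emit:" as name(argument=value, ...), one argument or row to a line, values as JSON. carry_out: Moves the arm, as the interface text tells. Its arguments: {"type":"object","properties":{"plan":{"type":"array","items":{"type":"object","properties":{"fingers":{"type":"number"},"x":{"type":"number"},"y":{"type":"number"},"z":{"type":"number"},"ax":{"type":"number"},"ay":{"type":"number"},"az":{"type":"number"}}}},"grip_force":{"type":"number"}},"required":["plan"]}

```bash
ls; mkdir -p pics; python3 - <<'E'
from workcell import bot
import cv2,numpy as np
s=bot.observe();print({k:np.round(v,3).tolist() for k,v in s.items()})
for n in("side","top"):
    c=bot.camera(n);cv2.imwrite(f"pics/{n}0.png",c["frame"][:,:,::-1])
    print(n,c["K"],c["k1"],c["eye"],c["rotation"])
E
```

```text
pics
{'time': 0.0, 'joint_pos': [1.236, 0.312, 0.014, 1.513, -0.004, 1.319, -0.027], 'joint_vel': [-0.001, -0.0, -0.001, -0.001, -0.001, 0.001, -0.002], 'effort': [-0.0, -37.992, 0.146, -23.059, 0.012, 0.014, 0.0], 'tcp_pos': [158.534, -525.85, 207.099], 'eef_rot': [-2.521, 1.873, 0.003], 'force': [0.531, 0.545, -0.076], 'torque': [0.041, -0.014, -0.042], 'finger_gap': 85.407}
side [[396.59065788   0.         315.81366659]
 [  0.         396.59065788 203.22205455]
 [  0.           0.           1.        ]] -0.09313568910529574 [ 446.25249512 -838.94262032  743.47989032] [-2.25461533  0.08381745 -0.04161116]
top [[386.18494816   0.         317.20474954]
 [  0.         386.18494816 196.55801146]
 [  0.           0.           1.        ]] -0.03556857169395218 [ 357.55234416  -37.006049   1197.22501471] [-2.13013479  2.18480187 -0.1360888 ]
```

View pics/side0.png

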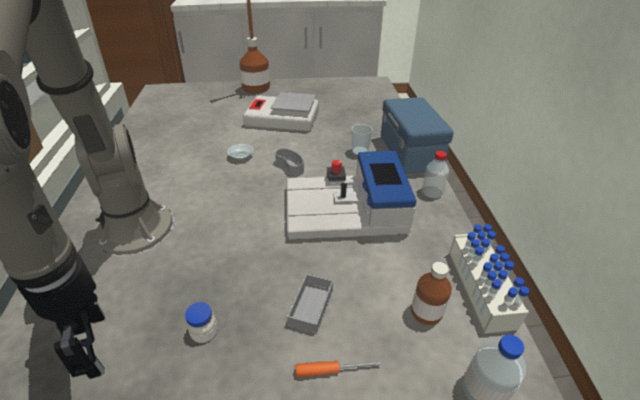

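View pics/top0.png

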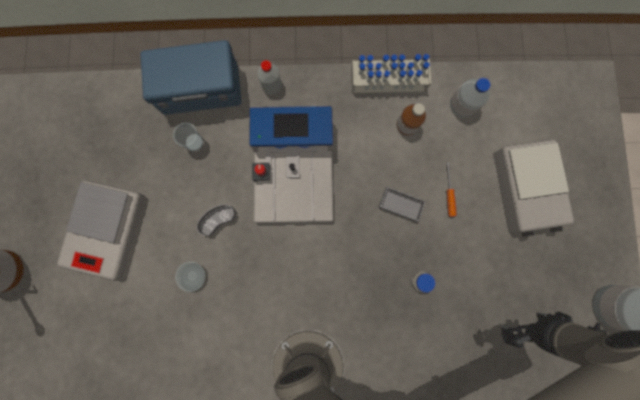

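```bash
cat > h.py <<'E'
import cv2,numpy as np
from scipy.spatial.transform import Rotation as R
from workcell import bot
def cam(n,save=None):
    c=bot.camera(n)
    if save: cv2.imwrite(f"pics/{save}.png",c["frame"][:,:,::-1])
    return c
def crop(c,x0,y0,x1,y1,f,name):
    im=cv2.resize(c["frame"][y0:y1,x0:x1,::-1],None,fx=f,fy=f,interpolation=cv2.INTER_CUBIC)
    for x in range((x0+9)//10*10,x1,10): cv2.putText(im,str(x),(int((x-x0+.5)*f)-8,8),0,.3,(0,255,255)); im[10:14,int((x-x0+.5)*f)]=(0,255,255)
    for y in range((y0+9)//10*10,y1,10): cv2.putText(im,str(y),(0,int((y-y0+.5)*f)+3),0,.3,(0,255,255)); im[int((y-y0+.5)*f),20:26]=(0,255,255)
    cv2.imwrite(f"pics/{name}.png",im)
def rot(c): return R.from_rotvec(np.ravel(c["rotation"])).as_matrix()
def ray(c,px):
    K=c["K"];d=np.array([(px[0]-K[0,2])/K[0,0],(px[1]-K[1,2])/K[1,1]])
    r=np.linalg.norm(d);u=r
    for _ in range(30): u=r/(1+c["k1"]*u*u)
    if r>0:d=d*u/r
    return rot(c)@np.array([d[0],d[1],1])
def onz(c,px,z):
    v=ray(c,px);e=np.array(c["eye"]);return e+v*(z-e[2])/v[2]
def proj(c,P):
    p=(np.atleast_2d(P)-c["eye"])@rot(c);s=p[:,:2]/p[:,2:]
    s=s*(1+c["k1"]*(s**2).sum(1,keepdims=True));K=c["K"]
    return s*[K[0,0],K[1,1]]+[K[0,2],K[1,2]]
def tri(c1,p1,c2,p2):
    A=np.zeros((3,3));b=np.zeros(3);L=[]
    for c,p in((c1,p1),(c2,p2)):
        v=ray(c,p);v/=np.linalg.norm(v);M=np.eye(3)-np.outer(v,v);A+=M;b+=M@c["eye"];L.append((M,c["eye"]))
    x=np.linalg.solve(A,b);return x,[np.linalg.norm(M@(x-e)) for M,e in L]
E
python3 - <<'E'
from h import *
t=cam("top");s=cam("side")
print(t["eye"],t["rotation"])
crop(t,240,95,345,230,4.4,"t1");crop(t,185,190,250,250,8,"t2")
crop(s,270,140,420,245,5,"s1");crop(s,265,140,315,180,10,"s2")
E
```

```text
[ 357.55234416  -37.006049   1197.22501471] [-2.13013479  2.18480187 -0.1360888 ]
```

View pics/t1.png

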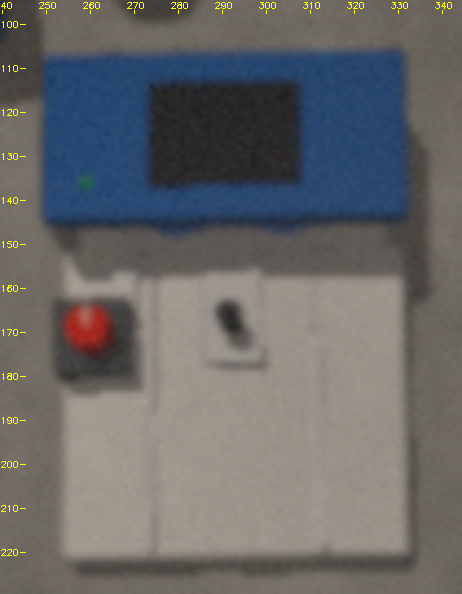

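View pics/t2.png

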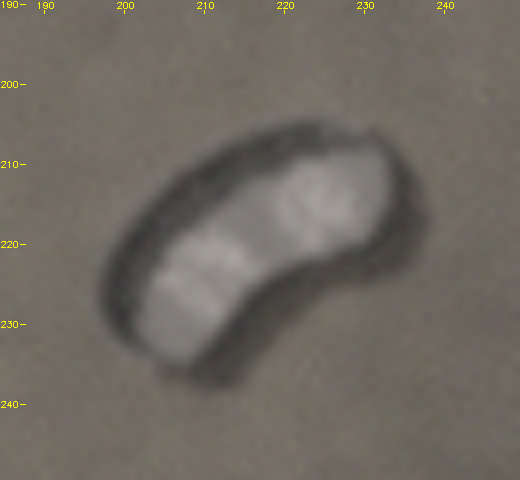

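View pics/s1.png

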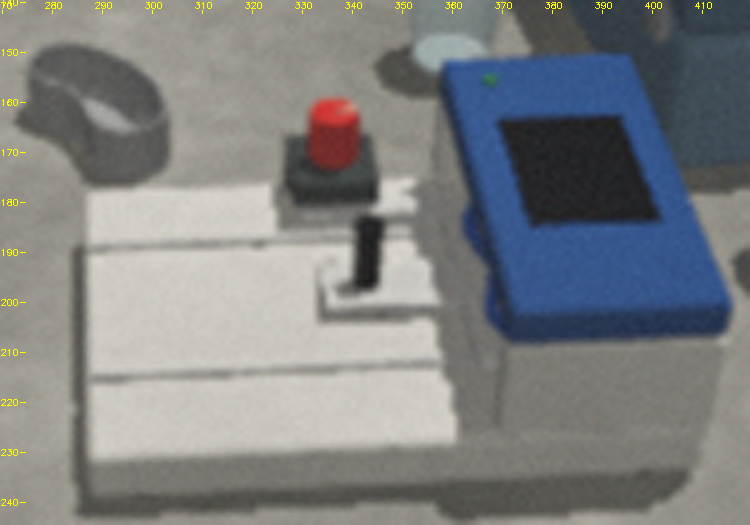

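View pics/s2.png

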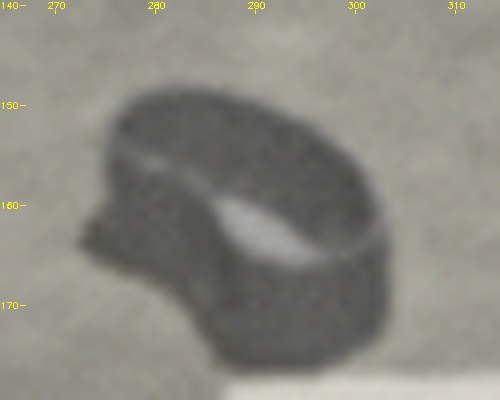

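```bash
cat > fit.py <<'E'
from h import *
from scipy.optimize import least_squares
t=cam("top");s=cam("side")
def W(p,P): 
    c,s_=np.cos(p[2]),np.sin(p[2]);P=np.atleast_2d(P).astype(float);return np.c_[p[0]+c*P[:,0]-s_*P[:,1],p[1]+s_*P[:,0]+c*P[:,1],P[:,2]]
obs=[(t,(-180,120,40),(254,221)),(t,(-180,-120,40),(332.7,219.7)),(t,(150,120,125),(249.3,107.5)),(t,(150,-120,125),(330.9,105.9)),(t,(35,120,125),(249.3,145)),(t,(35,-120,125),(332,143.4)),
(s,(-180,120,40),(287.1,176.9)),(s,(-180,-120,40),(287.5,231.9)),(s,(35,120,125),(358.1,151.9)),(s,(150,120,125),(395.5,150.5)),(s,(150,-120,125),(415.9,199.5)),(s,(35,-120,125),(371.5,201.9))]
def f(p): return np.concatenate([(proj(c,W(p,P))[0]-q) for c,P,q in obs])
r=least_squares(f,[600,0,0],x_scale=[10,10,.05]);print("reader",r.x,np.round(r.fun.reshape(-1,2),1).tolist())
for sub,nm in((slice(0,6),"t"),(slice(6,12),"s")):
    o=obs[sub];rr=least_squares(lambda p:np.concatenate([(proj(c,W(p,P))[0]-q) for c,P,q in o]),[600,0,0],x_scale=[10,10,.05]);print(nm,rr.x)
rp=r.x;np.save("reader.npy",rp)
for n,P in dict(knobtop=(-30,94,108),knob=(-30,94,94),blocktop=(-30,94,74)).items(): print(n,W(rp,P),proj(t,W(rp,P)),proj(s,W(rp,P)))
# stage handle by triangulation
print("post",tri(t,(292,164.0),s,(343.6,183.5)))
# dish
S=np.array([(125,115),(165,92),(210,90),(260,100),(310,128),(350,165),(375,205),(115,155),(150,160),(190,178),(215,200),(240,235),(270,258),(310,265),(350,250),(378,225)])/10.+[265,140]-.5
T=np.array([(100,290),(115,240),(160,185),(210,145),(260,125),(320,118),(390,160),(390,200),(370,240),(320,255),(270,275),(235,310),(205,345),(185,365),(150,355),(115,330)])/8.+[185,190]-.5
def outline(Rc,n=60,hw=27):
    a=np.arcsin(35/Rc);th=np.linspace(-a,a,n)
    o=np.c_[-Rc+(Rc+hw)*np.cos(th),(Rc+hw)*np.sin(th)]
    i=np.c_[-Rc+(Rc-hw)*np.cos(th),(Rc-hw)*np.sin(th)]
    ph=np.linspace(0,np.pi,n)
    ce=np.array([-Rc+Rc*np.cos(a),35]);cap=ce+hw*np.c_[np.cos(a+ph),np.sin(a+ph)]
    cap2=(cap*[1,-1])[::-1]
    return np.r_[o,cap,i[::-1],cap2]
def poly(c,p,z): 
    o=outline(p[3]);return proj(c,W(p[:3],np.c_[o,np.full(len(o),z)]))
def g(p):
    out=[]
    for c,Q in((t,T),(s,S)):
        pl=poly(c,p,40).astype(np.float32).reshape(-1,1,2)
        out+=[cv2.pointPolygonTest(pl,tuple(map(float,q)),True) for q in Q]
    return np.array(out)
best=None
for yaw in np.arange(-3,3.2,.4):
    r=least_squares(g,[450,220,yaw,60],x_scale=[10,10,.1,10],diff_step=1e-3,loss="soft_l1",bounds=([300,100,-7,40],[600,350,7,200]))
    if best is None or r.cost<best.cost: best=r
print("dish",best.x,best.cost,np.round(best.fun,1).tolist())
np.save("dish.npy",best.x)
def overlay(c,x0,y0,x1,y1,f,name):
    crop(c,x0,y0,x1,y1,f,name);im=cv2.imread(f"pics/{name}.png")
    for z,col in((40,(0,255,0)),(0,(0,0,255))):
        cv2.polylines(im,[np.int32((poly(c,best.x,z)-[x0,y0]+.5)*f)],True,col,1)
    cv2.imwrite(f"pics/{name}.png",im)
overlay(t,185,190,250,250,8,"o1");overlay(s,265,140,315,180,10,"o2")
E
python3 fit.py
```

```text
reader [ 6.09140715e+02  3.14938679e+01 -7.50158921e-03] [[-0.6, 1.2], [0.7, 1.1], [-0.3, -1.3], [1.1, -1.2], [-0.6, -0.0], [0.9, 0.0], [-1.2, 0.0], [-0.8, -1.1], [-0.5, -1.2], [0.3, -1.0], [1.3, 0.4], [0.5, -0.1]]
t [ 6.09086482e+02  3.21269707e+01 -5.55606683e-03]
s [ 6.09024252e+02  3.00184814e+01 -1.04462226e-02]
knobtop [[579.84670162 125.7162686  108.        ]] [[258.70121451 168.36718628]] [[336.43570313 161.10787302]]
knob [[579.84670162 125.7162686   94.        ]] [[259.42502486 169.31407267]] [[336.2763134  165.11111988]]
blocktop [[579.84670162 125.7162686   74.        ]] [[260.42862746 170.62692769]] [[336.05201756 170.72914451]]
post (array([590.72210811,  30.52902813,  96.80407626]), [np.float64(1.7639097690355694), np.float64(1.763909769035444)])
dish [449.82866263 272.41288396   0.56859791  71.13096405] 5.011916132218403 [0.4, -0.0, -0.0, -0.4, -0.1, 0.5, 0.3, 0.6, -0.1, 0.3, 0.2, 0.3, 0.5, -0.8, 0.5, 0.7, 1.2, 0.7, 0.6, 0.3, 0.8, 1.3, 1.2, -0.5, 0.5, 0.3, 0.3, 1.0, 0.2, -0.1, 0.6, 0.9]
```

View pics/o1.png

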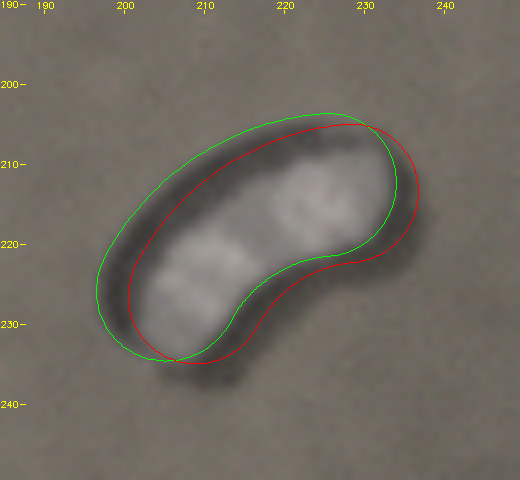

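View pics/o2.png

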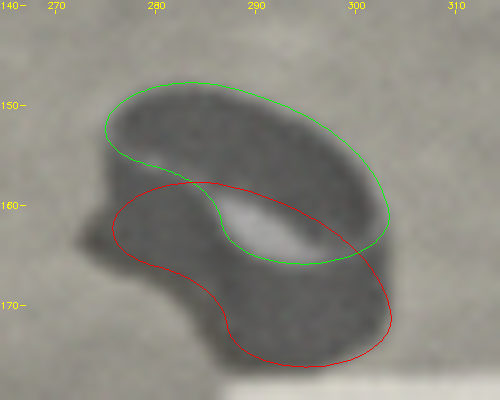

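```bash
python3 - <<'E'
from h import *
t=cam("top");s=cam("side")
crop(t,245,155,305,185,12,"t3");crop(s,320,155,360,205,11,"s3")
for p in((260,170),(262,169)):print(onz(t,p,108))
E
```

```text
[574.979726  122.0108644 108.       ]
[577.74970827 116.24382772 108.        ]
```

View pics/t3.png

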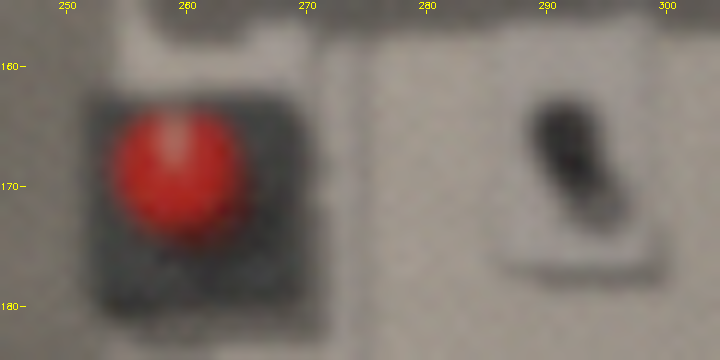

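View pics/s3.png

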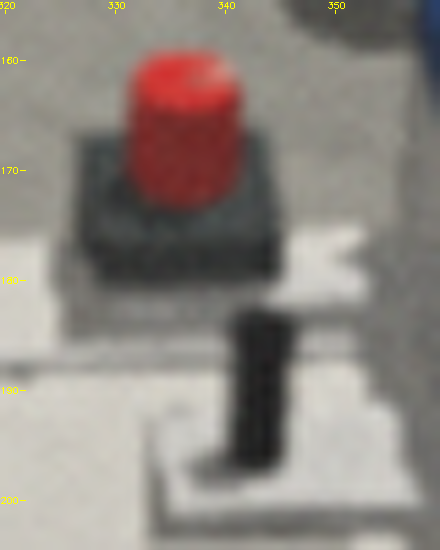

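Emit:
carry_out(
  plan=[
    {"fingers": 0.05, "x": 0.03, "y": 0.046, "z": 0.01, "ax": 0, "ay": 0, "az": 0.15},
    {"fingers": 0.05, "x": 0.06, "y": 0.092, "z": 0.02, "ax": 0, "ay": 0, "az": 0.3},
    {"fingers": 0.05, "x": 0.09, "y": 0.138, "z": 0.02, "ax": 0, "ay": 0, "az": 0.45},
    {"fingers": 0.05, "x": 0.12, "y": 0.184, "z": 0.02, "ax": 0, "ay": 0, "az": 0.6},
    {"fingers": 0.05, "x": 0.15, "y": 0.23, "z": 0.02, "ax": 0, "ay": 0, "az": 0.75},
    {"fingers": 0.05, "x": 0.18, "y": 0.276, "z": 0.02, "ax": 0, "ay": 0, "az": 0.9},
    {"fingers": 0.05, "x": 0.21, "y": 0.322, "z": 0.02, "ax": 0, "ay": 0, "az": 1.05},
    {"fingers": 0.05, "x": 0.24, "y": 0.368, "z": 0.02, "ax": 0, "ay": 0, "az": 1.2},
    {"fingers": 0.05, "x": 0.27, "y": 0.414, "z": 0.01, "ax": 0, "ay": 0, "az": 1.35},
    {"fingers": 0.05, "x": 0.3, "y": 0.46, "z": 0.0, "ax": 0, "ay": 0, "az": 1.5},
  ],
  grip_force=30,
)

```text
time: 1.65
tcp_pos: [459.8, -65.4, 208.4]
eef_rot: [3.12, 0.355, 0.002]
force: [0.5, -0.3, 0.3]
finger_gap: 50.1
```

Emit:
carry_out(
  plan=[
    {"fingers": 0.05, "x": 0.03, "y": 0.048, "z": -0.01, "ax": 0, "ay": 0, "az": 0.15},
    {"fingers": 0.05, "x": 0.06, "y": 0.096, "z": -0.02, "ax": 0, "ay": 0, "az": 0.3},
    {"fingers": 0.05, "x": 0.09, "y": 0.144, "z": -0.03, "ax": 0, "ay": 0, "az": 0.45},
    {"fingers": 0.05, "x": 0.121, "y": 0.192, "z": -0.05, "ax": 0, "ay": 0, "az": 0.594},
    {"fingers": 0.05, "x": 0.121, "y": 0.192, "z": -0.07, "ax": 0, "ay": 0, "az": 0.594},
    {"fingers": 0.05, "x": 0.121, "y": 0.192, "z": -0.09, "ax": 0, "ay": 0, "az": 0.594},
    {"fingers": 0.05, "x": 0.121, "y": 0.192, "z": -0.09, "ax": 0, "ay": 0, "az": 0.594},
    {"fingers": 0.05, "x": 0.121, "y": 0.192, "z": -0.09, "ax": 0, "ay": 0, "az": 0.594},
    {"fingers": 0.05, "x": 0.121, "y": 0.192, "z": -0.09, "ax": 0, "ay": 0, "az": 0.594},
    {"fingers": 0.05, "x": 0.121, "y": 0.192, "z": -0.09, "ax": 0, "ay": 0, "az": 0.594},
  ],
)

```text
time: 2.9
tcp_pos: [580.3, 125.4, 119.2]
eef_rot: [2.883, 1.246, 0.003]
force: [0.2, 0.5, -0.1]
finger_gap: 50.1
```

```bash
python3 - <<'E'
from h import *
t=cam("top","t4");s=cam("side","s4")
crop(t,235,120,315,200,8,"t4c");crop(s,300,110,380,210,6,"s4c")
for i in range(3):
    o=bot.observe();print(np.round(o["joint_pos"],3),o["tcp_pos"],o["force"])
P=np.array(o["tcp_pos"]);print(proj(t,P),proj(s,P))
E
```

```text
[ 0.23   0.558 -0.707  1.503  0.375  1.219  0.284] [580.06613422 125.37237956 118.78178097] [0.25479113 0.02946945 0.27995602]
[ 0.23   0.558 -0.707  1.503  0.375  1.219  0.284] [580.06613422 125.37237956 118.78178097] [0.25479113 0.02946945 0.27995602]
[ 0.23   0.558 -0.707  1.503  0.375  1.219  0.284] [580.06613422 125.37237956 118.78178097] [0.25479113 0.02946945 0.27995602]
[[258.2516594  167.54278961]] [[336.64878409 158.04580177]]
```

View pics/t4c.png

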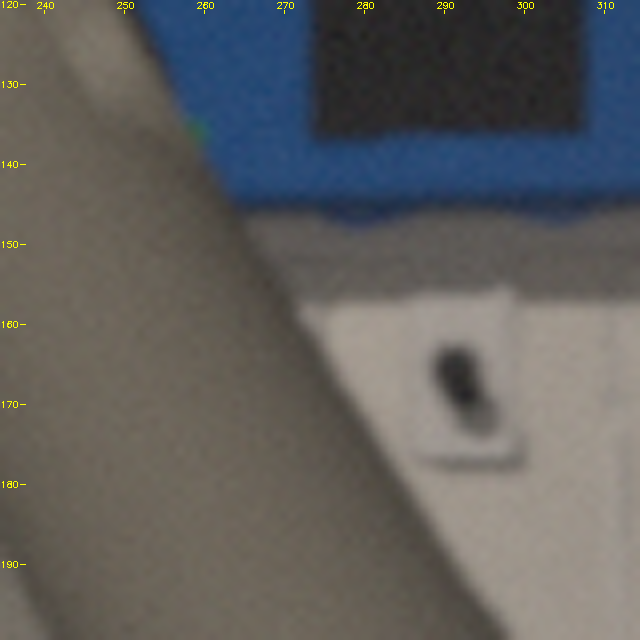

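View pics/s4c.png

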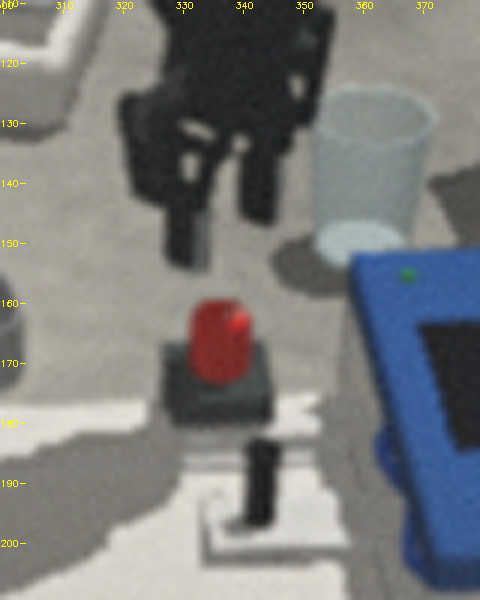

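```bash
python3 - <<'E'
from h import *
s=cam("side")
u=np.array([np.cos(.817),np.sin(.817),0]);v=np.array([-u[1],u[0],0])
T=np.array([580,125.4,118.9])
for sgn in(1,-1):
  for off in(25,39):
    for w in (-11,11):
      for dz in(0,8,16): print(sgn,off,w,dz,np.round(proj(s,T+sgn*off*u+w*v+[0,0,dz]),1))
crop(s,310,110,360,180,8,"s5")
E
```

```text
1 25 -11 0 [[344.7 155.7]]
1 25 -11 8 [[344.9 153.4]]
1 25 -11 16 [[345. 151.]]
1 25 11 0 [[338.7 153.2]]
1 25 11 8 [[338.8 150.8]]
1 25 11 16 [[338.9 148.5]]
1 39 -11 0 [[347.5 153.7]]
1 39 -11 8 [[347.6 151.4]]
1 39 -11 16 [[347.8 149.1]]
1 39 11 0 [[341.5 151.2]]
1 39 11 8 [[341.6 148.9]]
1 39 11 16 [[341.7 146.6]]
-1 25 -11 0 [[334.5 163. ]]
-1 25 -11 8 [[334.6 160.7]]
-1 25 -11 16 [[334.7 158.3]]
-1 25 11 0 [[328.4 160.4]]
-1 25 11 8 [[328.4 158. ]]
-1 25 11 16 [[328.5 155.6]]
-1 39 -11 0 [[331.5 165.2]]
-1 39 -11 8 [[331.6 162.8]]
-1 39 -11 16 [[331.7 160.4]]
-1 39 11 0 [[325.4 162.5]]
-1 39 11 8 [[325.4 160.1]]
-1 39 11 16 [[325.5 157.7]]
```

View pics/s5.png

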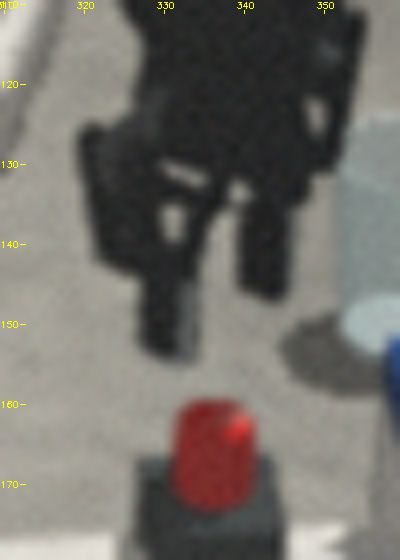

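```bash
python3 - <<'E'
from h import *
t=cam("top");s=cam("side")
T=np.array([158.8,-526.6,208.2])
a=np.radians(-73.2);u=np.array([np.cos(a),np.sin(a),0]);v=np.array([-u[1],u[0],0])
for nm,c,x0,y0,x1,y1,f in(("t",t,490,300,590,360,7),("s",s,30,280,130,390,5)):
    c=dict(c);c["frame"]=cv2.imread("pics/top0.png" if nm=="t" else "pics/side0.png")[:,:,::-1]
    crop(c,x0,y0,x1,y1,f,"g"+nm);im=cv2.imread(f"pics/g{nm}.png")
    for dz,col in((0,(0,255,0)),(13,(255,255,0)),(32,(0,128,255))):
      for sg in(1,-1):
        q=proj(c,[T+sg*o*u+w*v+[0,0,dz] for o,w in((42.7,-11),(42.7,11),(57,11),(57,-11))])
        cv2.polylines(im,[np.int32((q-[x0,y0]+.5)*f)],True,col,1)
    cv2.imwrite(f"pics/g{nm}.png",im)
E
```

```text
(no output)
```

View pics/gt.png

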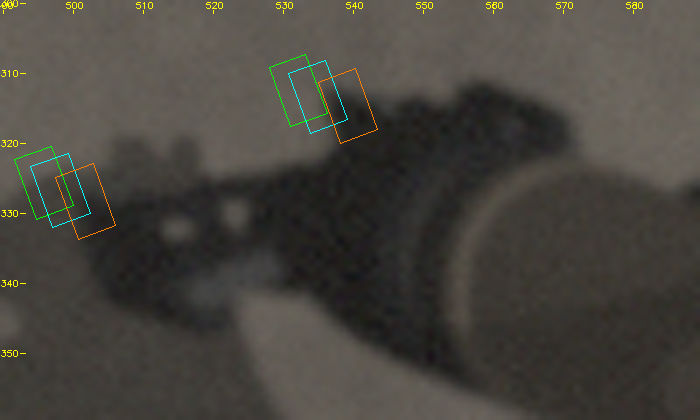

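View pics/gs.png

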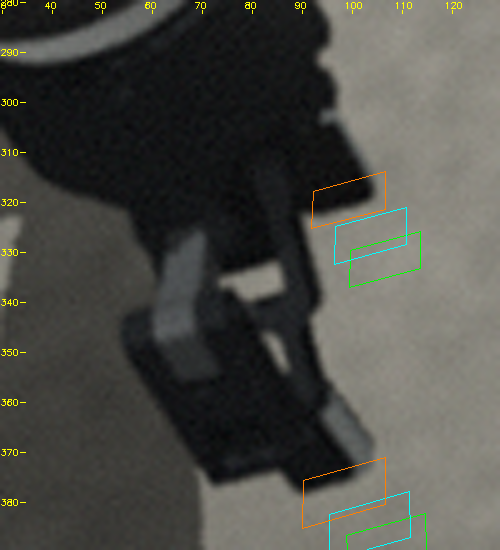

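Emit:
carry_out(
  plan=[
    {"fingers": 0.05, "x": 0, "y": 0, "z": -0.01, "ax": 0, "ay": 0, "az": 0},
    {"fingers": 0.05, "x": 0, "y": 0, "z": -0.02, "ax": 0, "ay": 0, "az": 0},
    {"fingers": 0.05, "x": 0, "y": 0, "z": -0.03, "ax": 0, "ay": 0, "az": 0},
    {"fingers": 0.045, "x": 0, "y": 0, "z": -0.036, "ax": 0, "ay": 0, "az": 0},
    {"fingers": 0.04, "x": 0, "y": 0, "z": -0.036, "ax": 0, "ay": 0, "az": 0},
    {"fingers": 0.04, "x": 0, "y": 0, "z": -0.036, "ax": 0, "ay": 0, "az": 0},
    {"fingers": 0.04, "x": 0, "y": 0, "z": -0.036, "ax": 0, "ay": 0, "az": 0},
    {"fingers": 0.04, "x": 0, "y": 0, "z": -0.036, "ax": 0, "ay": 0, "az": 0},
    {"fingers": 0.04, "x": 0, "y": 0, "z": -0.036, "ax": 0, "ay": 0, "az": 0},
    {"fingers": 0.04, "x": 0, "y": 0, "z": -0.036, "ax": 0, "ay": 0, "az": 0},
  ],
)

```text
time: 4.4
tcp_pos: [579.8, 125.4, 82.3]
eef_rot: [2.884, 1.247, 0.0]
force: [-0.1, 0.6, 0.6]
finger_gap: 39.8
```

```bash
python3 - <<'E'
from h import *
s=cam("side","s6");crop(s,305,120,365,190,8,"s6c");o=bot.observe();print(o["tcp_pos"],o["force"],o["finger_gap"])
im=cv2.imread("pics/s6c.png")
a=.817;u=np.array([np.cos(a),np.sin(a),0]);v=np.array([-u[1],u[0],0]);T=np.array(o["tcp_pos"])
for dz,col in((0,(0,255,0)),(13,(255,255,0)),(32,(0,128,255))):
      for sg in(1,-1):
        q=proj(s,[T+sg*o_*u+w*v+[0,0,dz] for o_,w in((20,-11),(20,11),(34,11),(34,-11))])
        cv2.polylines(im,[np.int32((q-[305,120]+.5)*8)],True,col,1)
cv2.imwrite("pics/s6c.png",im)
E
```

```text
[579.7802974  125.39192294  82.21650936] [ 0.68397862 -0.03083625  0.15710711] 39.9884247037013
```

View pics/s6c.png

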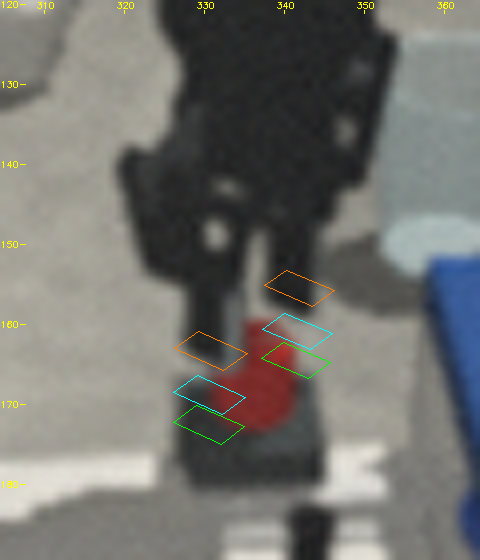

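Emit:
carry_out(
  plan=[
    {"fingers": 0.04, "x": 0, "y": 0, "z": -0.003, "ax": 0, "ay": 0, "az": 0},
    {"fingers": 0.04, "x": 0, "y": 0, "z": -0.006, "ax": 0, "ay": 0, "az": 0},
    {"fingers": 0.04, "x": 0, "y": 0, "z": -0.006, "ax": 0, "ay": 0, "az": 0},
    {"fingers": 0.024, "x": 0, "y": 0, "z": -0.006, "ax": 0, "ay": 0, "az": 0},
    {"fingers": 0.024, "x": 0, "y": 0, "z": -0.006, "ax": 0, "ay": 0, "az": 0},
    {"fingers": 0.024, "x": 0, "y": 0, "z": -0.006, "ax": 0, "ay": 0, "az": 0},
    {"fingers": 0.024, "x": 0, "y": 0, "z": -0.006, "ax": 0, "ay": 0, "az": 0},
    {"fingers": 0.024, "x": 0, "y": 0, "z": -0.006, "ax": 0, "ay": 0, "az": 0},
    {"fingers": 0.024, "x": 0, "y": 0, "z": -0.006, "ax": 0, "ay": 0, "az": 0},
    {"fingers": 0.024, "x": 0, "y": 0, "z": -0.006, "ax": 0, "ay": 0, "az": 0},
  ],
  grip_force=20,
)

```text
time: 5.7
tcp_pos: [579.5, 125.1, 76.2]
eef_rot: [2.883, 1.246, -0.001]
force: [-1.9, -2.2, 3.1]
finger_gap: 26.6
```

```bash
python3 - <<'E'
from h import *
s=cam("side","s7");crop(s,305,120,365,190,8,"s7c");o=bot.observe();print(o["tcp_pos"],o["force"],o["torque"],o["finger_gap"])
E
```

```text
[579.5514583  125.17074661  76.24008683] [-3.26205911 -1.80522229  3.31426648] [-0.36986483  0.58762214 -0.03696093] 26.823768150563478
```

View pics/s7c.png

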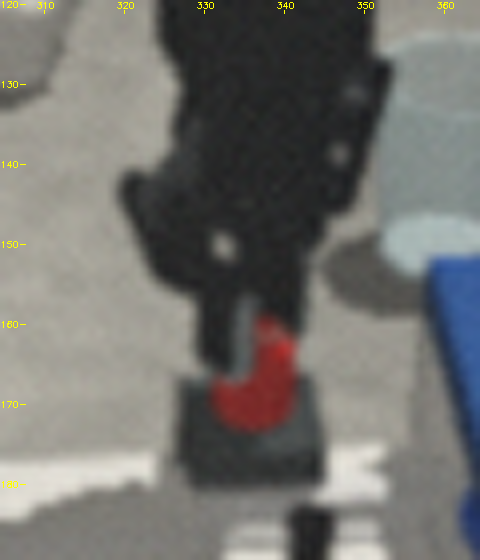

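Emit:
carry_out(
  plan=[
    {"fingers": 0.04, "x": 0, "y": 0, "z": 0, "ax": 0, "ay": 0, "az": 0},
    {"fingers": 0.04, "x": 0, "y": 0, "z": 0, "ax": 0, "ay": 0, "az": 0},
    {"fingers": 0.04, "x": -0.0005, "y": -0.0005, "z": -0.004, "ax": 0, "ay": 0, "az": 0},
    {"fingers": 0.04, "x": -0.0005, "y": -0.0005, "z": -0.008, "ax": 0, "ay": 0, "az": 0},
    {"fingers": 0.04, "x": -0.0005, "y": -0.0005, "z": -0.012, "ax": 0, "ay": 0, "az": 0},
    {"fingers": 0.022, "x": -0.0005, "y": -0.0005, "z": -0.012, "ax": 0, "ay": 0, "az": 0},
    {"fingers": 0.022, "x": -0.0005, "y": -0.0005, "z": -0.012, "ax": 0, "ay": 0, "az": 0},
    {"fingers": 0.022, "x": -0.0005, "y": -0.0005, "z": -0.012, "ax": 0, "ay": 0, "az": 0},
    {"fingers": 0.022, "x": -0.0005, "y": -0.0005, "z": -0.012, "ax": 0, "ay": 0, "az": 0},
    {"fingers": 0.022, "x": -0.0005, "y": -0.0005, "z": -0.012, "ax": 0, "ay": 0, "az": 0},
  ],
  grip_force=40,
)

```text
time: 7.0
tcp_pos: [579.2, 125.1, 64.1]
eef_rot: [-2.883, -1.247, -0.0]
force: [1.4, 1.9, -4.5]
finger_gap: 26.8
```

Emit:
carry_out(
  plan=[
    {"fingers": 0.022, "x": 0, "y": 0, "z": 0.002, "ax": 0, "ay": 0, "az": 0},
    {"fingers": 0.022, "x": 0, "y": 0, "z": 0.004, "ax": 0, "ay": 0, "az": 0},
    {"fingers": 0.022, "x": 0, "y": 0, "z": 0.006, "ax": 0, "ay": 0, "az": 0},
    {"fingers": 0.022, "x": 0, "y": 0, "z": 0.008, "ax": 0, "ay": 0, "az": 0},
    {"fingers": 0.022, "x": 0, "y": 0, "z": 0.01, "ax": 0, "ay": 0, "az": 0},
    {"fingers": 0.022, "x": 0, "y": 0, "z": 0.012, "ax": 0, "ay": 0, "az": 0},
    {"fingers": 0.022, "x": 0, "y": 0, "z": 0.014, "ax": 0, "ay": 0, "az": 0},
    {"fingers": 0.022, "x": 0, "y": 0, "z": 0.015, "ax": 0, "ay": 0, "az": 0},
    {"fingers": 0.022, "x": 0, "y": 0, "z": 0.015, "ax": 0, "ay": 0, "az": 0},
    {"fingers": 0.022, "x": 0, "y": 0, "z": 0.015, "ax": 0, "ay": 0, "az": 0},
  ],
)

```text
time: 8.25
tcp_pos: [579.2, 125.1, 79.1]
eef_rot: [-2.883, -1.247, -0.0]
force: [1.8, 4.5, -8.2]
finger_gap: 26.5
```

```bash
python3 - <<'E'
from h import *
s=cam("side","s8");crop(s,305,120,365,190,8,"s8c");o=bot.observe();print(np.round(o["joint_pos"],2),o["tcp_pos"],o["force"],o["torque"],o["finger_gap"])
E
```

```text
[ 0.22  0.59 -0.69  1.55  0.4   1.14  0.26] [579.20220445 125.08253925  79.07496483] [ 1.83564455  3.34376416 -7.73312931] [ 0.75784456 -0.47936874  0.04564814] 26.52802885733837
```

View pics/s8c.png

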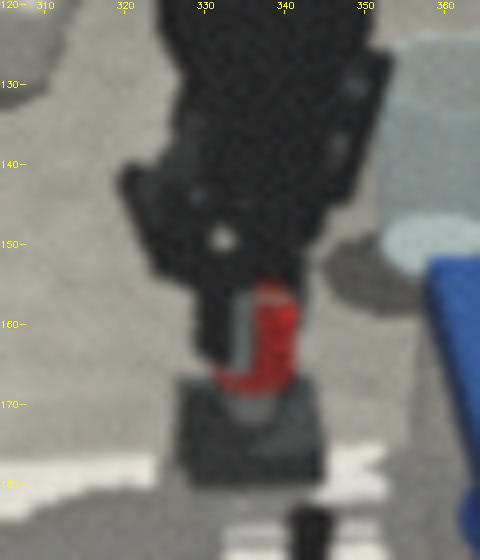

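Emit:
carry_out(
  plan=[
    {"fingers": 0.022, "x": 0, "y": 0, "z": 0, "ax": 0, "ay": 0, "az": -0.16},
    {"fingers": 0.022, "x": 0, "y": 0, "z": 0, "ax": 0, "ay": 0, "az": -0.32},
    {"fingers": 0.022, "x": 0, "y": 0, "z": 0, "ax": 0, "ay": 0, "az": -0.48},
    {"fingers": 0.022, "x": 0, "y": 0, "z": 0, "ax": 0, "ay": 0, "az": -0.64},
    {"fingers": 0.022, "x": 0, "y": 0, "z": 0, "ax": 0, "ay": 0, "az": -0.8},
    {"fingers": 0.022, "x": 0, "y": 0, "z": -0.001, "ax": 0, "ay": 0, "az": -0.96},
    {"fingers": 0.022, "x": 0, "y": 0, "z": -0.002, "ax": 0, "ay": 0, "az": -1.12},
    {"fingers": 0.022, "x": 0, "y": 0, "z": -0.003, "ax": 0, "ay": 0, "az": -1.12},
    {"fingers": 0.022, "x": 0, "y": 0, "z": -0.004, "ax": 0, "ay": 0, "az": -1.12},
    {"fingers": 0.022, "x": 0, "y": 0, "z": -0.004, "ax": 0, "ay": 0, "az": -1.12},
  ],
)

```text
time: 9.55
tcp_pos: [580.8, 125.6, 75.9]
eef_rot: [-3.104, 0.475, -0.005]
force: [4.3, 3.1, -7.0]
finger_gap: 26.3
```

```bash
python3 - <<'E'
from h import *
s=cam("side","s9");crop(s,305,120,365,190,8,"s9c");o=bot.observe();print(np.round(o["joint_pos"],2),o["tcp_pos"],o["eef_rot"],o["force"],o["torque"],o["finger_gap"])
E
```

```text
[ 0.06  0.54 -0.44  1.56  0.25  1.09 -0.74] [580.85970808 125.62426115  75.9447001 ] [-3.10355213  0.47514092 -0.00487142] [ 4.95877146  3.90722772 -6.04842284] [ 0.70244279 -0.88466473  0.00825758] 26.777703108082715
```

View pics/s9c.png

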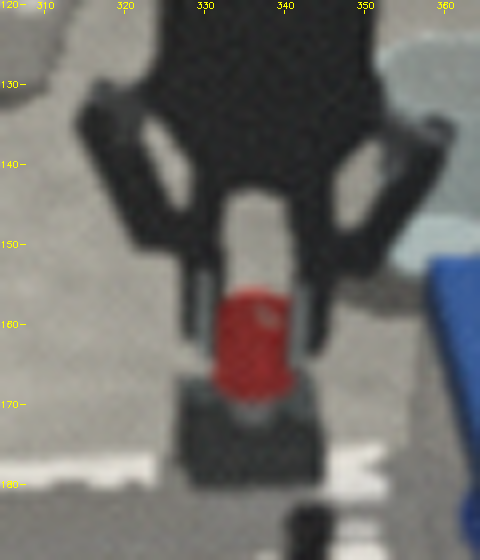

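Emit:
carry_out(
  plan=[
    {"fingers": 0.022, "x": 0, "y": 0, "z": 0, "ax": 0, "ay": 0, "az": -0.16},
    {"fingers": 0.022, "x": 0, "y": 0, "z": 0, "ax": 0, "ay": 0, "az": -0.32},
    {"fingers": 0.022, "x": 0, "y": 0, "z": -0.0005, "ax": 0, "ay": 0, "az": -0.48},
    {"fingers": 0.022, "x": 0, "y": 0, "z": -0.0005, "ax": 0, "ay": 0, "az": -0.64},
    {"fingers": 0.022, "x": 0, "y": 0, "z": -0.001, "ax": 0, "ay": 0, "az": -0.8},
    {"fingers": 0.022, "x": 0, "y": 0, "z": -0.001, "ax": 0, "ay": 0, "az": -0.96},
    {"fingers": 0.022, "x": 0, "y": 0, "z": -0.0015, "ax": 0, "ay": 0, "az": -1.12},
    {"fingers": 0.022, "x": 0, "y": 0, "z": -0.0015, "ax": 0, "ay": 0, "az": -1.22},
    {"fingers": 0.022, "x": 0, "y": 0, "z": -0.0015, "ax": 0, "ay": 0, "az": -1.32},
    {"fingers": 0.022, "x": 0, "y": 0, "z": -0.0015, "ax": 0, "ay": 0, "az": -1.34},
  ],
)

```text
time: 10.85
tcp_pos: [581.3, 124.0, 74.6]
eef_rot: [-2.137, 2.3, -0.006]
force: [5.4, 0.7, -6.5]
finger_gap: 26.5
```

```bash
python3 - <<'E'
from h import *
o=bot.observe();print(np.round(o["joint_pos"],2),o["tcp_pos"],o["eef_rot"],o["force"],o["torque"],o["finger_gap"])
E
```

```text
[-0.14  0.51 -0.14  1.57  0.08  1.07 -1.95] [581.32924513 124.01254455  74.57746834] [-2.13719188  2.29963125 -0.00579373] [ 5.36381382  0.66107825 -6.4799535 ] [ 0.12956934 -1.06688238  0.34502522] 26.494509114428215
```

Emit:
carry_out(
  plan=[
    {"fingers": 0.022, "x": 0, "y": 0, "z": 0, "ax": 0, "ay": 0, "az": 0.02},
    {"fingers": 0.045, "x": 0, "y": 0, "z": 0, "ax": 0, "ay": 0, "az": 0.02},
    {"fingers": 0.05, "x": 0, "y": 0, "z": 0, "ax": 0, "ay": 0, "az": 0.02},
    {"fingers": 0.05, "x": 0, "y": 0, "z": 0, "ax": 0, "ay": 0, "az": 0.02},
    {"fingers": 0.05, "x": 0, "y": 0, "z": 0.02, "ax": 0, "ay": 0, "az": 0.02},
    {"fingers": 0.05, "x": 0, "y": 0, "z": 0.05, "ax": 0, "ay": 0, "az": 0.02},
    {"fingers": 0.05, "x": 0, "y": -0.02, "z": 0.07, "ax": 0, "ay": 0, "az": 0.02},
    {"fingers": 0.05, "x": 0.005, "y": -0.06, "z": 0.07, "ax": 0, "ay": 0, "az": 0.02},
    {"fingers": 0.05, "x": 0.01, "y": -0.095, "z": 0.07, "ax": 0, "ay": 0, "az": 0.05},
    {"fingers": 0.05, "x": 0.01, "y": -0.095, "z": 0.07, "ax": 0, "ay": 0, "az": 0.07},
  ],
)

```text
time: 12.1
tcp_pos: [589.5, 24.4, 143.9]
eef_rot: [2.209, -2.231, 0.004]
force: [-0.3, 0.7, 0.4]
finger_gap: 50.1
```

```bash
python3 - <<'E'
from h import *
s=cam("side","s10");t=cam("top","t10");crop(s,305,120,365,205,7,"s10c");crop(t,240,100,310,190,6,"t10c");o=bot.observe();print(np.round(o["joint_pos"],2),o["tcp_pos"],o["eef_rot"],o["force"],o["torque"],o["finger_gap"])
for p in((291,164.3),(291.3,164.8)):print(onz(t,p,94))
for p in((343.5,184),(343.5,183.5)):print(onz(s,p,94))
E
```

```text
[ 0.01  0.44 -0.13  1.49  0.06  1.21 -1.7 ] [588.99210546  30.26073073 143.78197177] [-2.21710590e+00  2.22534795e+00  1.53880604e-03] [-0.21093213  1.13518625  0.26825024] [ 0.04510835 -0.02666316 -0.02358282] 49.59783983098416
[592.30975307  33.63996364  94.        ]
[590.80460014  32.79130937  94.        ]
[588.95939367  31.52945303  94.        ]
[589.25901266  33.8322642   94.        ]
```

View pics/s10c.png

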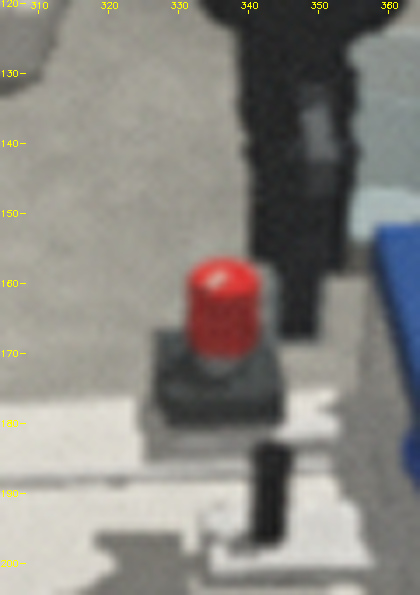

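View pics/t10c.png

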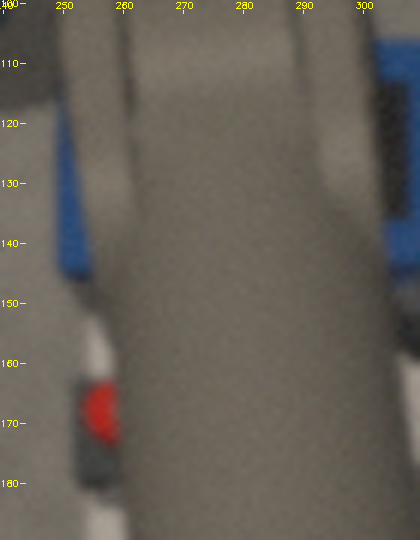

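Emit:
carry_out(
  plan=[
    {"fingers": 0.05, "x": 0.001, "y": 0.002, "z": -0.02, "ax": 0, "ay": 0, "az": 0},
    {"fingers": 0.045, "x": 0.001, "y": 0.002, "z": -0.04, "ax": 0, "ay": 0, "az": 0},
    {"fingers": 0.045, "x": 0.001, "y": 0.002, "z": -0.06, "ax": 0, "ay": 0, "az": 0},
    {"fingers": 0.045, "x": 0.001, "y": 0.002, "z": -0.08, "ax": 0, "ay": 0, "az": 0},
    {"fingers": 0.045, "x": 0.001, "y": 0.002, "z": -0.095, "ax": 0, "ay": 0, "az": 0},
    {"fingers": 0.045, "x": 0.001, "y": 0.002, "z": -0.1, "ax": 0, "ay": 0, "az": 0},
    {"fingers": 0.045, "x": 0.001, "y": 0.002, "z": -0.1, "ax": 0, "ay": 0, "az": 0},
    {"fingers": 0.045, "x": 0.001, "y": 0.002, "z": -0.1, "ax": 0, "ay": 0, "az": 0},
    {"fingers": 0.045, "x": 0.001, "y": 0.002, "z": -0.1, "ax": 0, "ay": 0, "az": 0},
    {"fingers": 0.045, "x": 0.001, "y": 0.002, "z": -0.1, "ax": 0, "ay": 0, "az": 0},
  ],
)

```text
time: 13.45
tcp_pos: [590.6, 31.9, 44.2]
eef_rot: [-2.217, 2.225, -0.001]
force: [-0.3, 0.3, -0.4]
finger_gap: 45.3
```

```bash
python3 - <<'E'
from h import *
s=cam("side","s11");crop(s,305,120,385,215,6,"s11c");o=bot.observe();print(np.round(o["joint_pos"],2),o["tcp_pos"],o["eef_rot"],o["force"],o["torque"],o["finger_gap"])
E
```

```text
[ 0.    0.53 -0.12  1.61  0.07  1.   -1.72] [590.45659148  31.82954639  44.0272454 ] [-2.21753431e+00  2.22486383e+00 -5.31991869e-04] [-0.1810374  -0.53958136  0.22390626] [-0.07207812  0.00169205 -0.06163686] 44.8455265909326
```

View pics/s11c.png

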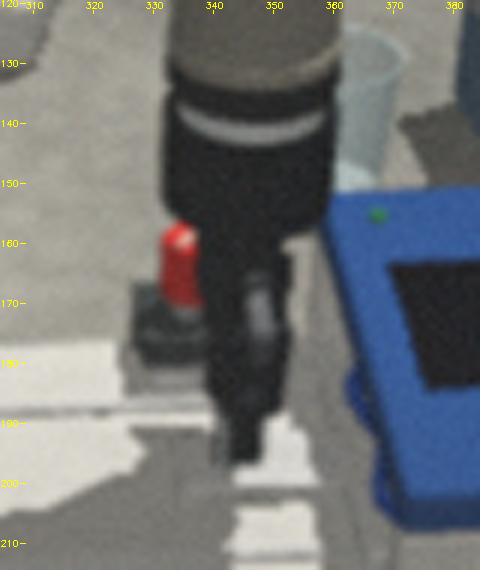

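Emit:
carry_out(
  plan=[
    {"fingers": 0.01, "x": 0, "y": 0, "z": 0, "ax": 0, "ay": 0, "az": 0},
    {"fingers": 0.01, "x": 0, "y": 0, "z": 0, "ax": 0, "ay": 0, "az": 0},
    {"fingers": 0.01, "x": 0, "y": 0, "z": 0, "ax": 0, "ay": 0, "az": 0},
    {"fingers": 0.01, "x": 0, "y": 0, "z": 0, "ax": 0, "ay": 0, "az": 0},
    {"fingers": 0.01, "x": 0, "y": 0, "z": 0, "ax": 0, "ay": 0, "az": 0},
    {"fingers": 0.01, "x": -0.004, "y": 0, "z": 0, "ax": 0, "ay": 0, "az": 0},
    {"fingers": 0.01, "x": -0.008, "y": 0, "z": 0, "ax": 0, "ay": 0, "az": 0},
    {"fingers": 0.01, "x": -0.012, "y": 0, "z": 0, "ax": 0, "ay": 0, "az": 0},
    {"fingers": 0.01, "x": -0.016, "y": 0, "z": 0, "ax": 0, "ay": 0, "az": 0},
    {"fingers": 0.01, "x": -0.02, "y": 0, "z": 0, "ax": 0, "ay": 0, "az": 0},
  ],
  grip_force=30,
)

```text
time: 14.75
tcp_pos: [570.2, 32.1, 43.8]
eef_rot: [-2.218, 2.224, -0.0]
force: [2.3, 1.3, 0.1]
finger_gap: 17.0
```

```bash
python3 - <<'E'
from h import *
s=cam("side","s12");crop(s,285,120,385,215,6,"s12c");o=bot.observe();print(np.round(o["joint_pos"],2),o["tcp_pos"],o["eef_rot"],o["force"],o["torque"],o["finger_gap"])
E
```

```text
[ 0.    0.5  -0.12  1.67  0.07  0.98 -1.72] [569.38454403  32.14193239  43.81413194] [ 2.21796709e+00 -2.22425575e+00 -1.02582991e-03] [0.86499037 0.85500924 0.31103421] [ 0.24486506 -0.24473566 -0.0236817 ] 16.72024519899309
```

View pics/s12c.png

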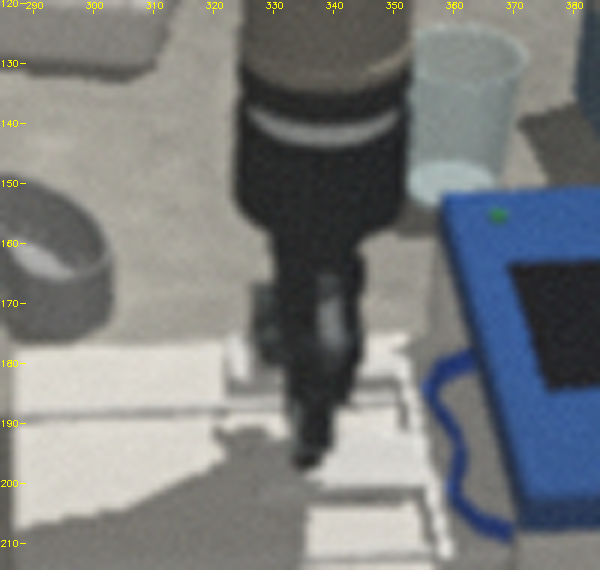

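Emit:
carry_out(
  plan=[
    {"fingers": 0.01, "x": -0.011, "y": 0, "z": 0, "ax": 0, "ay": 0, "az": 0},
    {"fingers": 0.01, "x": -0.022, "y": 0, "z": 0, "ax": 0, "ay": 0, "az": 0},
    {"fingers": 0.01, "x": -0.033, "y": 0, "z": 0, "ax": 0, "ay": 0, "az": 0},
    {"fingers": 0.01, "x": -0.044, "y": 0, "z": 0, "ax": 0, "ay": 0, "az": 0},
    {"fingers": 0.01, "x": -0.055, "y": 0, "z": 0, "ax": 0, "ay": 0, "az": 0},
    {"fingers": 0.01, "x": -0.066, "y": 0.0005, "z": 0, "ax": 0, "ay": 0, "az": 0},
    {"fingers": 0.01, "x": -0.077, "y": 0.0005, "z": 0, "ax": 0, "ay": 0, "az": 0},
    {"fingers": 0.01, "x": -0.088, "y": 0.0005, "z": 0, "ax": 0, "ay": 0, "az": 0},
    {"fingers": 0.01, "x": -0.096, "y": 0.001, "z": 0, "ax": 0, "ay": 0, "az": 0},
    {"fingers": 0.01, "x": -0.1, "y": 0.001, "z": 0, "ax": 0, "ay": 0, "az": 0},
  ],
)

```text
time: 16.05
tcp_pos: [469.7, 32.8, 43.8]
eef_rot: [2.218, -2.225, 0.0]
force: [3.1, 2.7, 0.0]
finger_gap: 16.7
```

Emit:
carry_out(
  plan=[
    {"fingers": 0.01, "x": -0.002, "y": 0, "z": 0, "ax": 0, "ay": 0, "az": 0},
    {"fingers": 0.01, "x": -0.004, "y": 0, "z": 0, "ax": 0, "ay": 0, "az": 0},
    {"fingers": 0.01, "x": -0.005, "y": 0, "z": 0, "ax": 0, "ay": 0, "az": 0},
    {"fingers": 0.01, "x": -0.006, "y": 0, "z": 0, "ax": 0, "ay": 0, "az": 0},
    {"fingers": 0.01, "x": -0.007, "y": 0, "z": 0, "ax": 0, "ay": 0, "az": 0},
    {"fingers": 0.01, "x": -0.008, "y": 0, "z": 0, "ax": 0, "ay": 0, "az": 0},
    {"fingers": 0.01, "x": -0.008, "y": 0, "z": 0, "ax": 0, "ay": 0, "az": 0},
    {"fingers": 0.01, "x": -0.008, "y": 0, "z": 0, "ax": 0, "ay": 0, "az": 0},
    {"fingers": 0.01, "x": -0.008, "y": 0, "z": 0, "ax": 0, "ay": 0, "az": 0},
    {"fingers": 0.01, "x": -0.008, "y": 0, "z": 0, "ax": 0, "ay": 0, "az": 0},
  ],
)

```text
time: 17.3
tcp_pos: [465.4, 32.9, 43.9]
eef_rot: [-2.214, 2.222, -0.006]
force: [7.5, 2.5, -5.7]
finger_gap: 17.0
```

```bash
python3 - <<'E'
from h import *
o=bot.observe();print(np.round(o["joint_pos"],2),o["tcp_pos"],o["eef_rot"],o["force"],o["torque"],o["finger_gap"])
E
```

```text
[ 0.01  0.31 -0.14  1.96  0.06  0.87 -1.74] [465.44082451  32.91234397  43.89168262] [-2.21444849  2.2218786  -0.00618605] [ 7.49001142  2.45979978 -5.67394234] [ 0.59032891 -1.59024752  0.03147187] 17.038490282041046
```

Emit:
carry_out(
  plan=[
    {"fingers": 0.01, "x": 0.002, "y": 0, "z": 0, "ax": 0, "ay": 0, "az": 0},
    {"fingers": 0.01, "x": 0.0025, "y": 0, "z": 0, "ax": 0, "ay": 0, "az": 0},
    {"fingers": 0.045, "x": 0.003, "y": 0, "z": 0, "ax": 0, "ay": 0, "az": 0},
    {"fingers": 0.045, "x": 0.003, "y": 0, "z": 0, "ax": 0, "ay": 0, "az": 0},
    {"fingers": 0.045, "x": 0.003, "y": 0, "z": 0, "ax": 0, "ay": 0, "az": 0},
    {"fingers": 0.045, "x": 0.003, "y": 0, "z": 0.03, "ax": 0, "ay": 0, "az": 0},
    {"fingers": 0.045, "x": 0.003, "y": 0, "z": 0.06, "ax": 0, "ay": 0, "az": 0},
    {"fingers": 0.085, "x": 0.003, "y": 0.02, "z": 0.09, "ax": 0, "ay": 0, "az": 0.15},
    {"fingers": 0.085, "x": 0.003, "y": 0.05, "z": 0.11, "ax": 0, "ay": 0, "az": 0.3},
    {"fingers": 0.085, "x": 0.002, "y": 0.08, "z": 0.11, "ax": 0, "ay": 0, "az": 0.45},
  ],
)

```text
time: 18.55
tcp_pos: [465.5, 113.5, 155.6]
eef_rot: [-2.66, 1.668, -0.005]
force: [0.6, 0.2, -0.1]
finger_gap: 84.8
```

Emit:
carry_out(
  plan=[
    {"fingers": 0.085, "x": -0.002, "y": 0.02, "z": 0, "ax": 0, "ay": 0, "az": 0.17},
    {"fingers": 0.085, "x": -0.004, "y": 0.04, "z": 0, "ax": 0, "ay": 0, "az": 0.34},
    {"fingers": 0.085, "x": -0.006, "y": 0.06, "z": 0, "ax": 0, "ay": 0, "az": 0.51},
    {"fingers": 0.085, "x": -0.008, "y": 0.08, "z": 0, "ax": 0, "ay": 0, "az": 0.68},
    {"fingers": 0.085, "x": -0.01, "y": 0.1, "z": 0, "ax": 0, "ay": 0, "az": 0.85},
    {"fingers": 0.085, "x": -0.012, "y": 0.12, "z": 0, "ax": 0, "ay": 0, "az": 1.02},
    {"fingers": 0.085, "x": -0.014, "y": 0.14, "z": 0, "ax": 0, "ay": 0, "az": 1.19},
    {"fingers": 0.085, "x": -0.014, "y": 0.159, "z": 0, "ax": 0, "ay": 0, "az": 1.36},
    {"fingers": 0.085, "x": -0.014, "y": 0.159, "z": 0, "ax": 0, "ay": 0, "az": 1.53},
    {"fingers": 0.085, "x": -0.014, "y": 0.159, "z": 0, "ax": 0, "ay": 0, "az": 1.69},
  ],
)

```text
time: 19.8
tcp_pos: [449.8, 271.5, 153.2]
eef_rot: [3.013, 0.886, -0.002]
force: [0.6, -0.2, 0.2]
finger_gap: 84.9
```

```bash
python3 - <<'E'
from h import *
s=cam("side","s13");t=cam("top","t13");crop(s,255,110,375,220,6,"s13c");crop(t,175,140,345,260,4.6,"t13c");o=bot.observe();print(np.round(o["joint_pos"],2),o["tcp_pos"],o["eef_rot"],o["force"],o["torque"],o["finger_gap"])
E
```

```text
[-0.11  0.36 -0.61  1.65  0.22  1.2  -0.2 ] [449.94934799 271.2550483  153.25055958] [ 3.01613379e+00  8.76521226e-01 -2.08082301e-03] [ 0.70839765 -0.89943568  0.22005189] [ 0.03199143 -0.03525284 -0.00845515] 84.96509968825102
```

View pics/s13c.png

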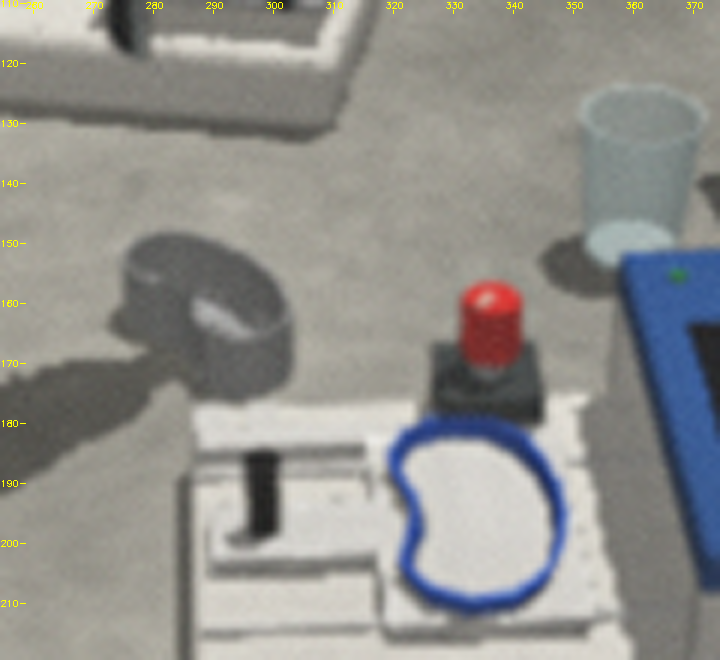

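View pics/t13c.png

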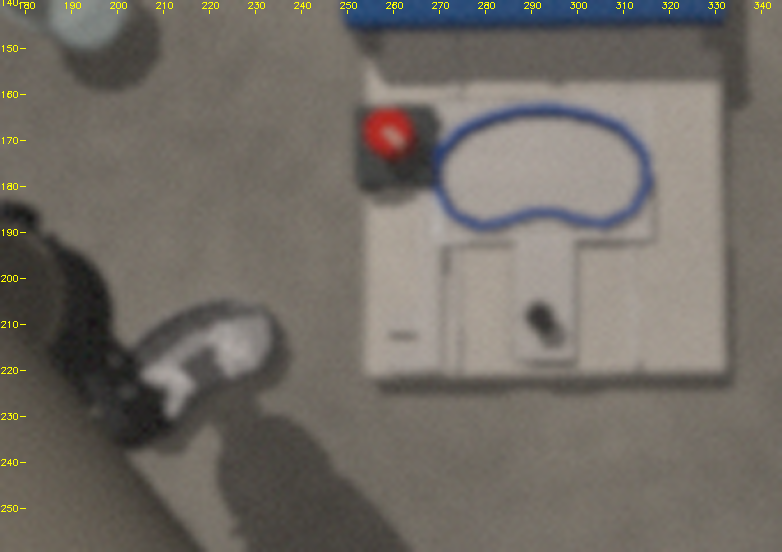

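```bash
cat > hold.py <<'E'
from h import *
from scipy.optimize import least_squares
import sys
rp=np.load("reader.npy")
def blue(c,box,f=8):
    x0,y0,x1,y1=box
    im=cv2.resize(c["frame"][y0:y1,x0:x1],None,fx=f,fy=f,interpolation=cv2.INTER_CUBIC).astype(int)
    m=((im[:,:,2]-im[:,:,0])>25).astype(np.uint8)
    cs,h=cv2.findContours(m,cv2.RETR_CCOMP,cv2.CHAIN_APPROX_NONE)
    o=max(range(len(cs)),key=lambda i:cv2.contourArea(cs[i]) if h[0][i][3]<0 else 0)
    i=max([k for k in range(len(cs)) if h[0][k][3]==o],key=lambda k:cv2.contourArea(cs[k]))
    return [(cs[k][:,0]+.5)/f-.5+[x0,y0] for k in(o,i)]
def toR(c,q,z=64): 
    P=np.array([onz(c,p,z)[:2] for p in q])-rp[:2];a=-rp[2];return P@np.array([[np.cos(a),-np.sin(a)],[np.sin(a),np.cos(a)]]).T
if __name__=="__main__":
    t=cam("top");s=cam("side")
    for c,box in((t,(262,155,324,195)),(s,(315,175,360,216))):
        o,i=blue(c,box)
        for nm,q in(("outer",o),("inner",i)):
            P=toR(c,q);print(nm,"x",P[:,0].min(),P[:,0].max(),"y",P[:,1].min(),P[:,1].max(),"notch x",P[(abs(P[:,1]-(P[:,1].min()+P[:,1].max())/2)<8)&(P[:,0]<P[:,0].mean())][:,0].mean(), P[(abs(P[:,1]-(P[:,1].min()+P[:,1].max())/2)<4)&(P[:,0]>P[:,0].mean())][:,0].mean())
        # print half-widths
        for th in range(0,360,20):
            ctr=P.mean(0)
    
E
python3 hold.py
```

```text
Traceback (most recent call last):
  File "hold.py", line 18, in <module>
    o,i=blue(c,box)
        ~~~~^^^^^^^
  File "hold.py", line 11, in blue
    i=max([k for k in range(len(cs)) if h[0][k][3]==o],key=lambda k:cv2.contourArea(cs[k]))
ValueError: max() iterable argument is empty
```

```bash
for th in 0 8 15; do sed -i "s/>-\?[0-9]*).astype(np.uint8)/>$th).astype(np.uint8)/" hold.py; echo $th; python3 hold.py 2>&1|tail -4; done
```

```text
0
outer x -88.33518773329014 -0.6537571617437066 y -72.76411762569249 77.88349776441446 notch x -80.07337281888289 -1.18973931460518
inner x -78.32053266313272 -12.776026228109084 y -61.754188190880996 64.1134225808194 notch x -70.51833917448519 -13.014251646948415
outer x -87.51730163412415 -1.2215506238715719 y -85.74526773813413 89.79069642299768 notch x -80.86469029452452 -2.203109421275323
inner x -76.49901369812233 -12.633481087512424 y -64.57434401158413 46.32402003770697 notch x -69.53067406454609 -12.914690115722996
8
outer x -87.28685624628957 -1.8124274224175314 y -72.0671654838695 73.41206708679314 notch x -79.07783938956447 -2.22347995977783
inner x -79.07732363383343 -11.98732840890331 y -63.12329471789633 64.86664971706975 notch x -71.36451806875748 -12.314161561097405
outer x -86.88230679176512 -1.7657488075487893 y -84.21408927843989 73.79812520567417 notch x -79.60488375406203 -2.2946640813875754
inner x -77.08494602698588 -12.21361077135688 y -65.36714941212905 47.602441327751656 notch x -70.32952506135483 -12.496246087619463
15
outer x -86.54478261200349 -2.6166404205708704 y -71.3167923098947 72.69001448777955 notch x -78.51098271047748 -3.113711374253415
inner x -79.82060765511577 -11.26686277174701 y -63.879582482506564 65.98191748472343 notch x -72.06328495137318 -11.625963659571703
outer x -86.50344967156695 -2.2657711934885842 y -83.20951555213043 73.02672393599029 notch x -79.2316087646419 -2.91805493766373
inner x -77.30786898047535 -11.793397844757909 y -65.80751730138984 48.585519134463176 notch x -70.87367604538794 -11.998203038059899
```

```bash
cat > dfit.py <<'E'
from hold import *
t=cam("top");s=cam("side")
o,i=blue(t,(262,155,324,195));o=toR(t,o);i=toR(t,i);ctr=np.array([-41.3,.9])
ang=np.radians(np.arange(0,360,2))
def rad(P):
    d=P-ctr;a=np.arctan2(d[:,1],d[:,0])%(2*np.pi);r=np.hypot(*d.T);k=np.argsort(a);return np.interp(ang,a[k],r[k],period=2*np.pi)
r=(rad(o)+rad(i))/2
r=(r+np.r_[r[:1],r[1:][::-1]])/2
r=np.array([np.mean(np.take(r,range(k-2,k+3),mode="wrap")) for k in range(len(r))])
P=np.c_[r*np.cos(ang),r*np.sin(ang)]
m=np.zeros((1000,1000),np.uint8);cv2.fillPoly(m,[np.int32(P*5+500)],1)
d=cv2.distanceTransform(m,cv2.DIST_L2,5)
c=max(cv2.findContours((d>7*5).astype(np.uint8),cv2.RETR_EXTERNAL,cv2.CHAIN_APPROX_NONE)[0],key=len)[:,0]
O=(c-500)/5.;w=O[abs(O[:,1])<8][:,0]
print("shape x",O[:,0].min(),O[:,0].max(),"y",O[:,1].min(),O[:,1].max(),"waist",w.min(),w[w>0].mean(),w[w<0].mean())
off=(w[w>0].mean()+w[w<0].mean())/2;O[:,0]-=off; O[:,1]*=62/O[:,1].max()
np.save("shape.npy",O[::4]);O=O[::4]
S=np.array([(125,115),(165,92),(210,90),(260,100),(310,128),(350,165),(375,205),(115,155),(150,160),(190,178),(215,200),(240,235),(270,258),(310,265),(350,250),(378,225)])/10.+[265,140]-.5
T=np.array([(100,290),(115,240),(160,185),(210,145),(260,125),(320,118),(390,160),(390,200),(370,240),(320,255),(270,275),(235,310),(205,345),(185,365),(150,355),(115,330)])/8.+[185,190]-.5
def poly(c,p,z):
    a=p[2];M=np.array([[np.cos(a),-np.sin(a)],[np.sin(a),np.cos(a)]]);return proj(c,np.c_[O@M.T+p[:2],np.full(len(O),z)])
def res(p,sets):
    return np.concatenate([[cv2.pointPolygonTest(poly(c,p,40).astype(np.float32).reshape(-1,1,2),tuple(map(float,q)),True) for q in Q] for c,Q in sets])
for nm,sets in(("both",[(t,T),(s,S)]),("top",[(t,T)]),("side",[(s,S)])):
    rr=least_squares(res,[450,272,.57],args=(sets,),x_scale=[10,10,.1],diff_step=1e-3,loss="soft_l1",f_scale=.5)
    print(nm,rr.x,rr.cost,np.round(rr.fun,1).tolist())
    if nm=="both": best=rr.x
np.save("dish.npy",best)
for nm,f,c,x0,y0,x1,y1,k in(("u1","top0",t,185,190,250,250,8),("u2","side0",s,265,140,315,180,10)):
    c=dict(c);c["frame"]=cv2.imread(f"pics/{f}.png")[:,:,::-1];crop(c,x0,y0,x1,y1,k,nm);im=cv2.imread(f"pics/{nm}.png")
    for z,col in((40,(0,255,0)),(0,(0,0,255))): cv2.polylines(im,[np.int32((poly(c,best,z)-[x0,y0]+.5)*k)],True,col,1)
    cv2.imwrite(f"pics/{nm}.png",im)
E
python3 dfit.py
```

```text
shape x -34.4 26.8 y -61.0 60.8 waist -27.6 26.797468354430386 -27.225316455696195
both [449.44637314 271.8158404    0.57189688] 4.035461022041478 [0.4, -0.1, -0.2, -0.5, -0.2, 0.6, 0.6, 0.5, -0.5, 0.0, 0.4, 0.2, -0.0, -1.1, 0.4, 0.6, 1.1, 0.6, 0.5, 0.2, 0.7, 1.2, 1.3, -0.8, 0.4, 0.4, 0.3, 0.5, 0.1, -0.1, 0.7, 1.0]
top [449.56892461 272.09848511   0.5740926 ] 1.3404241376628296 [0.4, -0.0, -0.1, -0.4, -0.1, 0.7, 0.5, 0.4, -0.6, -0.0, 0.3, 0.1, -0.1, -1.2, 0.4, 0.7]
side [447.04307197 272.07151909   0.58850009] 2.382750936075638 [1.6, 0.7, 0.3, -0.1, 0.3, 0.7, 0.7, -0.3, 0.7, 0.8, 0.8, 0.9, 0.2, -0.2, 0.4, 0.4]
```

View pics/u1.png

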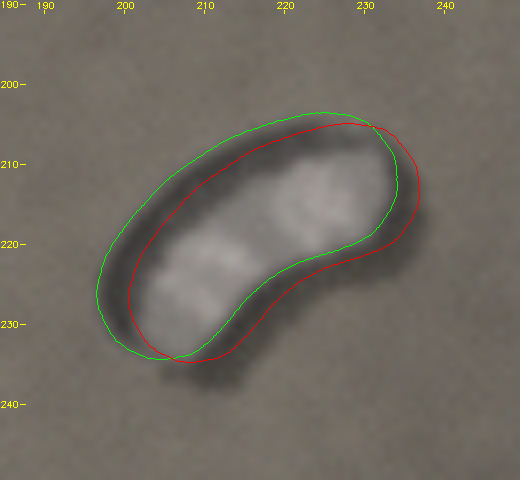

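View pics/u2.png

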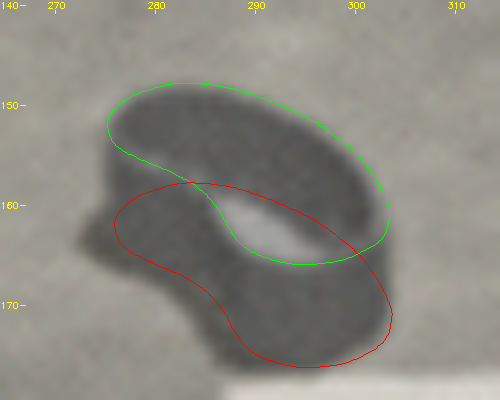

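Emit:
carry_out(
  plan=[
    {"fingers": 0.0854, "x": -0.001, "y": 0, "z": -0.03, "ax": 0, "ay": 0, "az": 0.01},
    {"fingers": 0.0854, "x": -0.001, "y": 0, "z": -0.06, "ax": 0, "ay": 0, "az": 0.01},
    {"fingers": 0.0854, "x": -0.001, "y": 0, "z": -0.09, "ax": 0, "ay": 0, "az": 0.01},
    {"fingers": 0.0854, "x": -0.001, "y": 0, "z": -0.115, "ax": 0, "ay": 0, "az": 0.01},
    {"fingers": 0.0854, "x": -0.001, "y": 0, "z": -0.13, "ax": 0, "ay": 0, "az": 0.01},
    {"fingers": 0.0854, "x": -0.001, "y": 0, "z": -0.135, "ax": 0, "ay": 0, "az": 0.01},
    {"fingers": 0.0854, "x": -0.001, "y": 0, "z": -0.135, "ax": 0, "ay": 0, "az": 0.01},
    {"fingers": 0.0854, "x": -0.001, "y": 0, "z": -0.135, "ax": 0, "ay": 0, "az": 0.01},
    {"fingers": 0.0854, "x": -0.001, "y": 0, "z": -0.135, "ax": 0, "ay": 0, "az": 0.01},
    {"fingers": 0.0854, "x": -0.001, "y": 0, "z": -0.135, "ax": 0, "ay": 0, "az": 0.01},
  ],
)

```text
time: 21.65
tcp_pos: [449.6, 272.0, 19.1]
eef_rot: [-3.012, -0.892, -0.001]
force: [0.1, -0.8, 0.5]
finger_gap: 85.6
```

```bash
python3 - <<'E'
from h import *
s=cam("side","s14");t=cam("top","t14");crop(s,240,110,340,190,7,"s14c");crop(t,175,170,265,260,6,"t14c");o=bot.observe();print(np.round(o["joint_pos"],2),o["tcp_pos"],o["eef_rot"],o["force"],o["torque"],o["finger_gap"])
E
```

```text
[-0.16  0.51 -0.55  1.81  0.33  0.91 -0.28] [449.42731456 271.94225319  18.92733604] [-3.01220958e+00 -8.92248365e-01 -6.95991151e-04] [ 0.63146724 -0.39877178  0.34615139] [ 0.02842914 -0.0061793   0.07527917] 85.13056364216935
```

View pics/s14c.png

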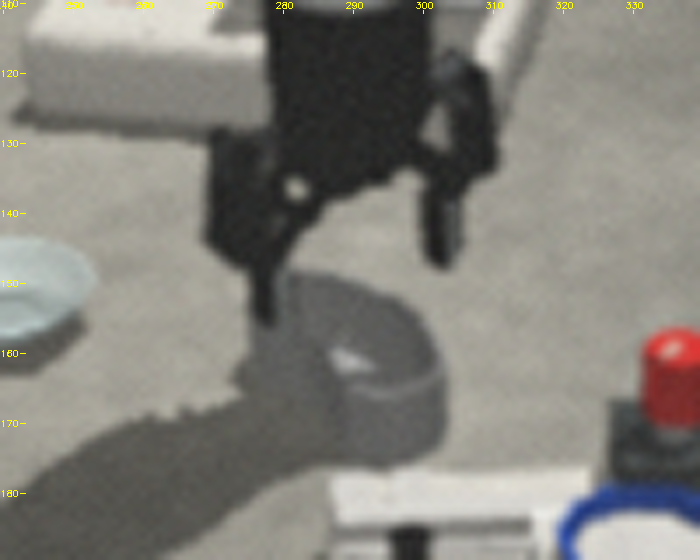

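View pics/t14c.png

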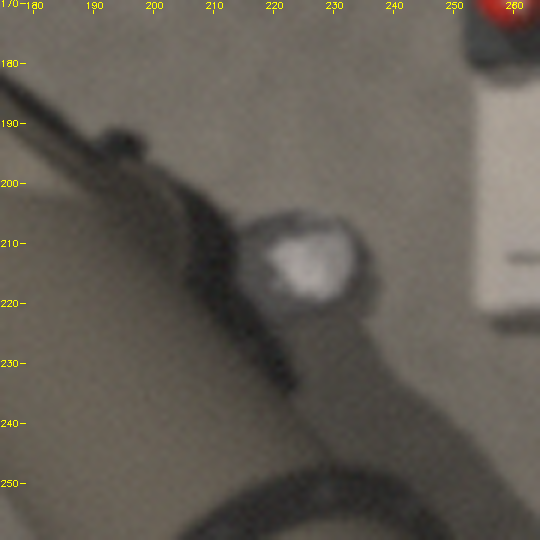

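```bash
python3 - <<'E'
from h import *
s=cam("side");T=np.array([449.5,272,19]);a=.578;u=np.array([np.cos(a),np.sin(a),0]);v=np.array([-u[1],u[0],0])
im=cv2.imread("pics/s14c.png")
for h,col in((13,(0,255,0)),(35,(255,255,0)),(40,(0,128,255))):
    for sg in(1,-1):
        q=proj(s,[T+sg*o*u+w*v+[0,0,h] for o,w in((42.7,-11),(42.7,11),(50,11),(50,-11))]);print(h,sg,np.round(q,1).tolist())
        cv2.polylines(im,[np.int32((q-[240,110]+.5)*7)],True,col,1)
cv2.imwrite("pics/s14d.png",im)
E
```

```text
13 1 [[303.7, 155.0], [299.9, 152.2], [301.7, 151.5], [305.5, 154.3]]
13 -1 [[282.4, 163.6], [278.7, 160.6], [276.8, 161.4], [280.5, 164.3]]
35 1 [[303.6, 149.3], [299.7, 146.6], [301.5, 145.9], [305.4, 148.6]]
35 -1 [[282.0, 157.8], [278.3, 154.9], [276.4, 155.6], [280.1, 158.6]]
40 1 [[303.6, 148.0], [299.7, 145.3], [301.5, 144.6], [305.4, 147.3]]
40 -1 [[282.0, 156.5], [278.2, 153.6], [276.3, 154.3], [280.1, 157.3]]
```

View pics/s14d.png

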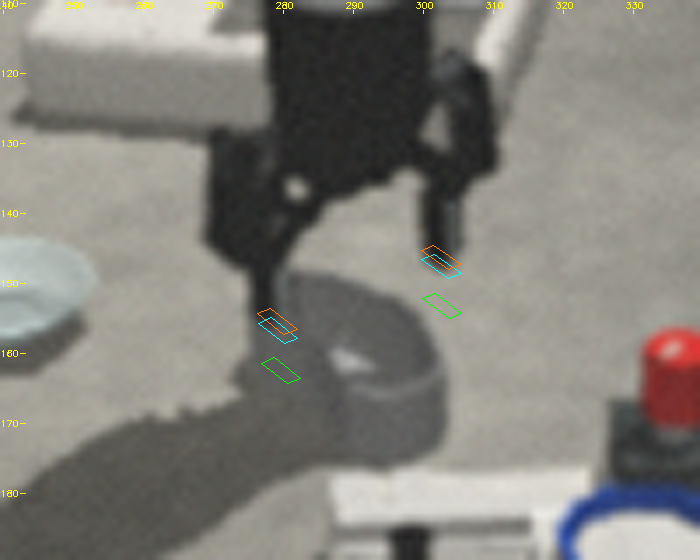

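Emit:
carry_out(
  plan=[
    {"fingers": 0.0854, "x": 0, "y": 0, "z": -0.008, "ax": 0, "ay": 0, "az": 0},
    {"fingers": 0.0854, "x": 0, "y": 0, "z": -0.016, "ax": 0, "ay": 0, "az": 0},
    {"fingers": 0.0854, "x": 0, "y": 0, "z": -0.022, "ax": 0, "ay": 0, "az": 0},
    {"fingers": 0.0854, "x": 0, "y": 0, "z": -0.027, "ax": 0, "ay": 0, "az": 0},
    {"fingers": 0.0854, "x": 0, "y": 0, "z": -0.031, "ax": 0, "ay": 0, "az": 0},
    {"fingers": 0.0854, "x": 0, "y": 0, "z": -0.035, "ax": 0, "ay": 0, "az": 0},
    {"fingers": 0.0854, "x": 0, "y": 0, "z": -0.038, "ax": 0, "ay": 0, "az": 0},
    {"fingers": 0.0854, "x": 0, "y": 0, "z": -0.038, "ax": 0, "ay": 0, "az": 0},
    {"fingers": 0.0854, "x": 0, "y": 0, "z": -0.038, "ax": 0, "ay": 0, "az": 0},
    {"fingers": 0.0854, "x": 0, "y": 0, "z": -0.038, "ax": 0, "ay": 0, "az": 0},
  ],
)

```text
time: 23.05
tcp_pos: [449.4, 272.0, -19.1]
eef_rot: [-3.012, -0.892, -0.001]
force: [0.3, -0.3, -0.4]
finger_gap: 85.0
```

```bash
python3 - <<'E'
from h import *
s=cam("side","s15");crop(s,240,110,340,190,7,"s15c");o=bot.observe();print(np.round(o["joint_pos"],2),o["tcp_pos"],o["eef_rot"],o["force"],o["torque"],o["finger_gap"])
E
```

```text
[-0.18  0.57 -0.52  1.83  0.37  0.84 -0.31] [449.41349978 271.96097517 -19.13705553] [-3.01214646e+00 -8.92309617e-01 -5.77367395e-04] [ 0.35560074 -0.02109409 -0.12774742] [-0.030979    0.05171134 -0.00398563] 85.70405599962946
```

View pics/s15c.png

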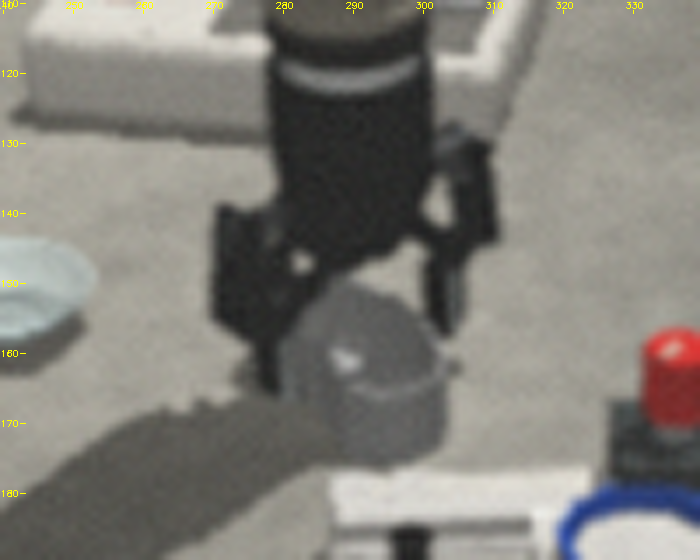

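Emit:
carry_out(
  plan=[
    {"fingers": 0.07, "x": 0, "y": 0, "z": 0, "ax": 0, "ay": 0, "az": 0},
    {"fingers": 0.06, "x": 0, "y": 0, "z": 0, "ax": 0, "ay": 0, "az": 0},
    {"fingers": 0.056, "x": 0, "y": 0, "z": 0, "ax": 0, "ay": 0, "az": 0},
    {"fingers": 0.053, "x": 0, "y": 0, "z": 0, "ax": 0, "ay": 0, "az": 0},
    {"fingers": 0.05, "x": 0, "y": 0, "z": 0, "ax": 0, "ay": 0, "az": 0},
    {"fingers": 0.045, "x": 0, "y": 0, "z": 0, "ax": 0, "ay": 0, "az": 0},
    {"fingers": 0.045, "x": 0, "y": 0, "z": 0, "ax": 0, "ay": 0, "az": 0},
    {"fingers": 0.045, "x": 0, "y": 0, "z": 0, "ax": 0, "ay": 0, "az": 0},
    {"fingers": 0.045, "x": 0, "y": 0, "z": 0, "ax": 0, "ay": 0, "az": 0},
    {"fingers": 0.045, "x": 0, "y": 0, "z": 0, "ax": 0, "ay": 0, "az": 0},
  ],
  grip_force=30,
)

```text
time: 24.35
tcp_pos: [450.0, 272.4, -18.9]
eef_rot: [-3.012, -0.892, -0.003]
force: [3.0, 1.0, 5.0]
finger_gap: 54.6
```

```bash
python3 - <<'E'
from h import *
s=cam("side","s16");crop(s,240,110,340,190,7,"s16c");o=bot.observe();print(np.round(o["joint_pos"],2),o["tcp_pos"],o["eef_rot"],o["force"],o["torque"],o["finger_gap"])
E
```

```text
[-0.18  0.57 -0.52  1.83  0.37  0.84 -0.31] [449.97560759 272.37373871 -18.86866379] [-3.01172886e+00 -8.92305050e-01 -2.48740622e-03] [3.1101117  0.29151243 5.03830269] [ 0.11325035 -0.37776935 -0.01964865] 54.71611658104806
```

View pics/s16c.png

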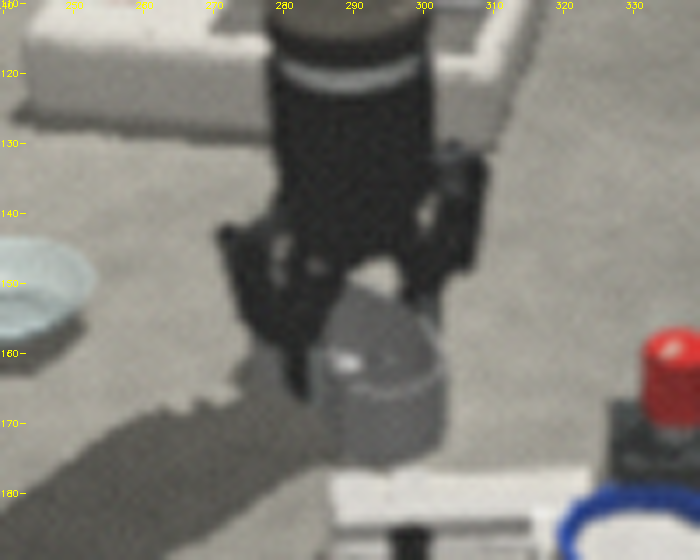

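Emit:
carry_out(
  plan=[
    {"fingers": 0.045, "x": 0, "y": 0, "z": 0.004, "ax": 0, "ay": 0, "az": 0},
    {"fingers": 0.045, "x": 0, "y": 0, "z": 0.012, "ax": 0, "ay": 0, "az": 0},
    {"fingers": 0.045, "x": 0, "y": 0, "z": 0.025, "ax": 0, "ay": 0, "az": 0},
    {"fingers": 0.045, "x": 0, "y": 0, "z": 0.042, "ax": 0, "ay": 0, "az": 0},
    {"fingers": 0.045, "x": 0, "y": 0, "z": 0.062, "ax": 0, "ay": 0, "az": 0},
    {"fingers": 0.045, "x": 0, "y": 0, "z": 0.082, "ax": 0, "ay": 0, "az": 0},
    {"fingers": 0.045, "x": 0, "y": 0, "z": 0.102, "ax": 0, "ay": 0, "az": 0},
    {"fingers": 0.045, "x": 0, "y": 0, "z": 0.12, "ax": 0, "ay": 0, "az": 0},
    {"fingers": 0.045, "x": 0, "y": 0, "z": 0.13, "ax": 0, "ay": 0, "az": 0},
    {"fingers": 0.045, "x": 0, "y": 0, "z": 0.135, "ax": 0, "ay": 0, "az": 0},
  ],
)

```text
time: 25.65
tcp_pos: [449.4, 272.0, 116.6]
eef_rot: [-3.012, -0.893, -0.002]
force: [-0.1, -0.2, -1.5]
finger_gap: 54.5
```

```bash
python3 - <<'E'
from h import *
s=cam("side","s17");crop(s,240,80,340,170,7,"s17c");o=bot.observe();print(np.round(o["joint_pos"],2),o["tcp_pos"],o["eef_rot"],o["force"],o["torque"],o["finger_gap"])
E
```

```text
[-0.12  0.39 -0.6   1.7   0.24  1.12 -0.21] [449.56574339 272.10759331 116.72979108] [-3.01204814e+00 -8.92427507e-01 -1.95189128e-03] [ 0.11052225  0.28549435 -0.74094528] [0.06801533 0.03393305 0.02859126] 54.47711542081163
```

View pics/s17c.png

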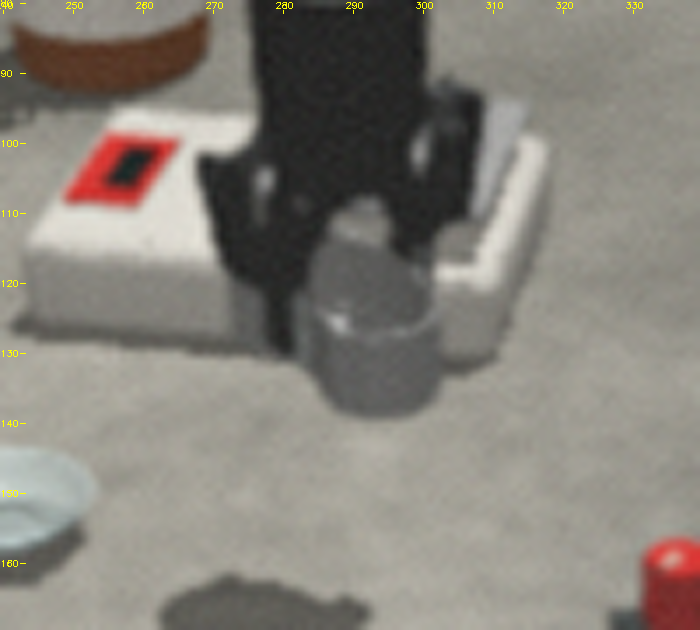

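Emit:
carry_out(
  plan=[
    {"fingers": 0.045, "x": 0.006, "y": -0.015, "z": 0.005, "ax": 0, "ay": 0, "az": -0.04},
    {"fingers": 0.045, "x": 0.018, "y": -0.043, "z": 0.005, "ax": 0, "ay": 0, "az": -0.1},
    {"fingers": 0.045, "x": 0.033, "y": -0.075, "z": 0.005, "ax": 0, "ay": 0, "az": -0.18},
    {"fingers": 0.045, "x": 0.05, "y": -0.107, "z": 0.005, "ax": 0, "ay": 0, "az": -0.26},
    {"fingers": 0.045, "x": 0.067, "y": -0.139, "z": 0.005, "ax": 0, "ay": 0, "az": -0.34},
    {"fingers": 0.045, "x": 0.084, "y": -0.171, "z": 0.005, "ax": 0, "ay": 0, "az": -0.42},
    {"fingers": 0.045, "x": 0.1, "y": -0.203, "z": 0.005, "ax": 0, "ay": 0, "az": -0.5},
    {"fingers": 0.045, "x": 0.112, "y": -0.228, "z": 0, "ax": 0, "ay": 0, "az": -0.56},
    {"fingers": 0.045, "x": 0.118, "y": -0.24, "z": -0.005, "ax": 0, "ay": 0, "az": -0.583},
    {"fingers": 0.045, "x": 0.118, "y": -0.24, "z": -0.005, "ax": 0, "ay": 0, "az": -0.583},
  ],
)

```text
time: 26.95
tcp_pos: [566.8, 31.2, 109.6]
eef_rot: [-3.141, 0.013, 0.003]
force: [-0.5, 0.5, -1.4]
finger_gap: 54.4
```

Emit:
carry_out(
  plan=[
    {"fingers": 0.045, "x": 0, "y": 0, "z": -0.005, "ax": 0, "ay": 0, "az": 0},
    {"fingers": 0.045, "x": 0, "y": 0, "z": -0.012, "ax": 0, "ay": 0, "az": 0},
    {"fingers": 0.045, "x": 0, "y": 0, "z": -0.02, "ax": 0, "ay": 0, "az": 0},
    {"fingers": 0.045, "x": 0, "y": 0, "z": -0.028, "ax": 0, "ay": 0, "az": 0},
    {"fingers": 0.045, "x": 0, "y": 0, "z": -0.036, "ax": 0, "ay": 0, "az": 0},
    {"fingers": 0.045, "x": 0, "y": 0, "z": -0.044, "ax": 0, "ay": 0, "az": 0},
    {"fingers": 0.045, "x": 0, "y": 0, "z": -0.05, "ax": 0, "ay": 0, "az": 0},
    {"fingers": 0.045, "x": 0, "y": 0, "z": -0.05, "ax": 0, "ay": 0, "az": 0},
    {"fingers": 0.045, "x": 0, "y": 0, "z": -0.05, "ax": 0, "ay": 0, "az": 0},
    {"fingers": 0.045, "x": 0, "y": 0, "z": -0.05, "ax": 0, "ay": 0, "az": 0},
  ],
)

```text
time: 28.2
tcp_pos: [567.6, 31.9, 61.1]
eef_rot: [-3.142, 0.011, -0.001]
force: [0.0, -0.0, -1.4]
finger_gap: 54.7
```

```bash
python3 - <<'E'
from h import *
s=cam("side","s18");t=cam("top","t18");crop(s,270,120,390,220,6,"s18c");crop(t,240,140,340,230,6,"t18c");o=bot.observe();print(np.round(o["joint_pos"],2),o["tcp_pos"],o["eef_rot"],o["force"],o["torque"],o["finger_gap"])
E
```

```text
[ 0.18  0.5  -0.37  1.65  0.2   1.03 -0.26] [567.53316966  31.91495613  61.03933123] [-3.14156608e+00  1.09062325e-02 -1.04898295e-03] [-0.07793276  0.12414362 -1.39428642] [-0.01498335 -0.0262919   0.02242832] 54.38644353977133
```

View pics/s18c.png

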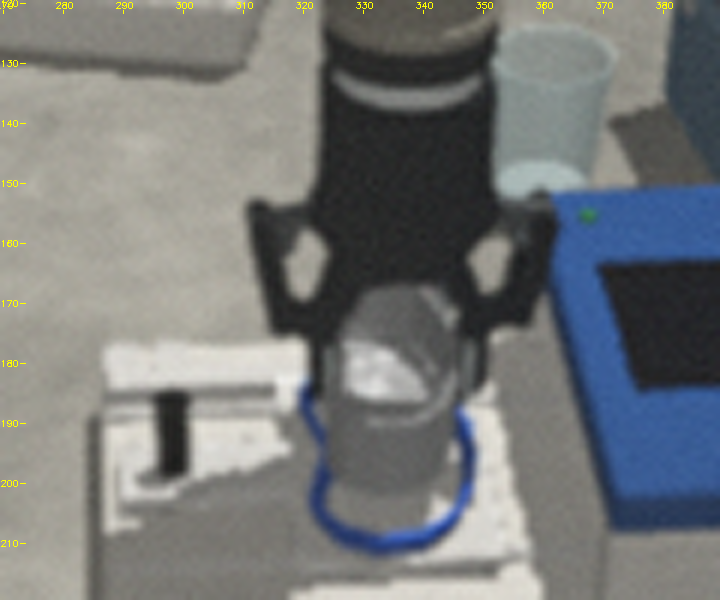

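View pics/t18c.png

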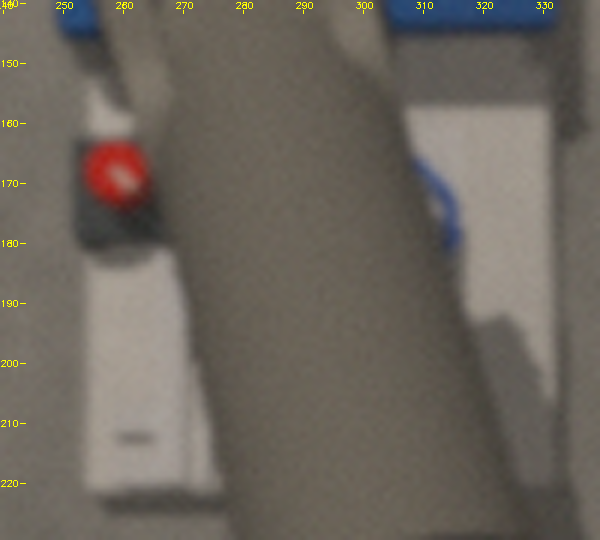

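```bash
cat > ov.py <<'E'
from h import *
import sys
O=np.load("shape.npy")
def poly(c,p,z,grow=0):
    O2=O*(1+grow/np.linalg.norm(O,axis=1,keepdims=True)) if grow else O
    a=p[2];M=np.array([[np.cos(a),-np.sin(a)],[np.sin(a),np.cos(a)]]);return proj(c,np.c_[O2@M.T+p[:2],np.full(len(O),z)])
def draw(im,c,x0,y0,f,p,z,col,grow=0): cv2.polylines(im,[np.int32((poly(c,p,z,grow)-[x0,y0]+.5)*f)],True,col,1)
E
python3 - <<'E'
from ov import *
s=bot.camera("side");s["frame"]=cv2.imread("pics/side0.png")[:,:,::-1]*0+cv2.imread("pics/s18.png")[:,:,::-1]
x0,y0,f=305,150,10
crop(s,x0,y0,365,220,f,"v1");im=cv2.imread("pics/v1.png")
p=(567.6,31.9,-.0075)
draw(im,s,x0,y0,f,p,80,(0,0,255));draw(im,s,x0,y0,f,p,120,(0,255,0));draw(im,s,x0,y0,f,(567.9,32.2,-.0075),64,(0,255,255),7)
for h in(30,34):
  for sg in(1,-1):
    q=proj(s,[(567.6+sg*o,31.9+w,61+h) for o,w in((27,-11),(27,11),(41,11),(41,-11))]);print(h,sg,np.round(q,1).tolist())
    cv2.polylines(im,[np.int32((q-[x0,y0]+.5)*f)],True,(255,0,255) if h==30 else (255,255,0),1)
cv2.imwrite("pics/v1.png",im)
E
```

```text
30 1 [[346.0, 187.1], [344.9, 182.4], [349.9, 182.1], [351.1, 186.9]]
30 -1 [[326.4, 188.0], [325.6, 183.2], [320.6, 183.4], [321.3, 188.2]]
34 1 [[346.1, 185.9], [345.0, 181.2], [350.0, 181.0], [351.1, 185.7]]
34 -1 [[326.4, 186.8], [325.6, 182.0], [320.6, 182.2], [321.3, 187.0]]
```

View pics/v1.png

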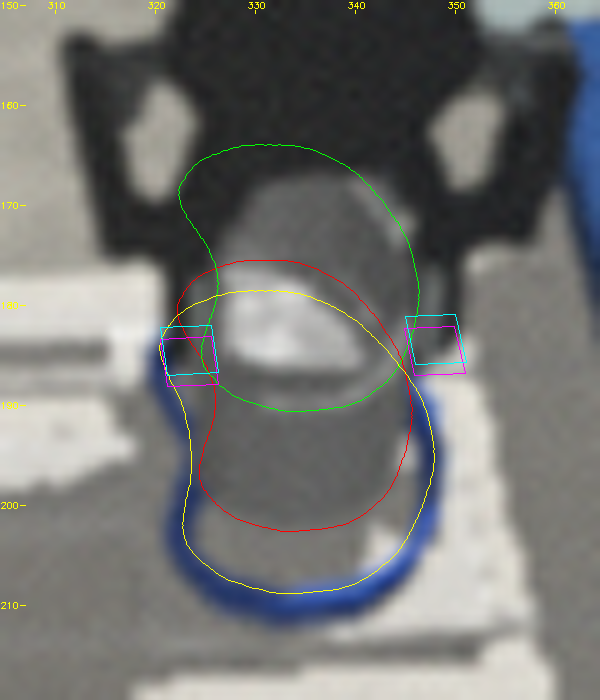

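```bash
python3 - <<'E'
from h import *
s=cam("side","s18");crop(s,314,160,358,216,13,"v2")
im=cv2.imread("pics/v2.png");im=cv2.convertScaleAbs(im,alpha=1.6,beta=-10);cv2.imwrite("pics/v2.png",im)
E
```

```text
(no output)
```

View pics/v2.png

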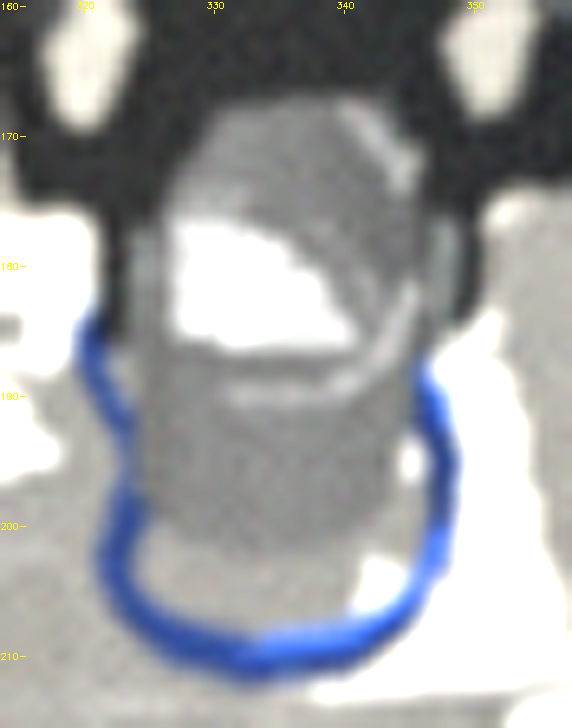

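Emit:
carry_out(
  plan=[
    {"fingers": 0.045, "x": 0.0003, "y": 0.0008, "z": -0.004, "ax": 0, "ay": 0, "az": 0},
    {"fingers": 0.045, "x": 0.0003, "y": 0.0008, "z": -0.008, "ax": 0, "ay": 0, "az": 0},
    {"fingers": 0.045, "x": 0.0003, "y": 0.0008, "z": -0.011, "ax": 0, "ay": 0, "az": 0},
    {"fingers": 0.045, "x": 0.0003, "y": 0.0008, "z": -0.014, "ax": 0, "ay": 0, "az": 0},
    {"fingers": 0.045, "x": 0.0003, "y": 0.0008, "z": -0.016, "ax": 0, "ay": 0, "az": 0},
    {"fingers": 0.045, "x": 0.0003, "y": 0.0008, "z": -0.018, "ax": 0, "ay": 0, "az": 0},
    {"fingers": 0.045, "x": 0.0003, "y": 0.0008, "z": -0.02, "ax": 0, "ay": 0, "az": 0},
    {"fingers": 0.045, "x": 0.0003, "y": 0.0008, "z": -0.021, "ax": 0, "ay": 0, "az": 0},
    {"fingers": 0.045, "x": 0.0003, "y": 0.0008, "z": -0.022, "ax": 0, "ay": 0, "az": 0},
    {"fingers": 0.045, "x": 0.0003, "y": 0.0008, "z": -0.022, "ax": 0, "ay": 0, "az": 0},
  ],
)

```text
time: 29.65
tcp_pos: [567.5, 32.7, 38.6]
eef_rot: [3.142, -0.011, -0.0]
force: [-0.1, 0.1, -1.9]
finger_gap: 54.4
```

```bash
python3 - <<'E'
from h import *
s=cam("side","s19");crop(s,314,160,358,216,13,"v3");o=bot.observe();print(o["tcp_pos"],o["eef_rot"],o["force"],o["torque"],o["finger_gap"])
im=cv2.imread("pics/v3.png");im=cv2.convertScaleAbs(im,alpha=1.6,beta=-10);cv2.imwrite("pics/v3.png",im)
E
```

```text
[567.60977341  32.69526394  38.719427  ] [ 3.14154774e+00 -1.08638505e-02  1.34146512e-04] [-0.50523067  0.34080146 -1.77397466] [-0.04853799 -0.00318152 -0.01604651] 54.51764296463381
```

View pics/v3.png

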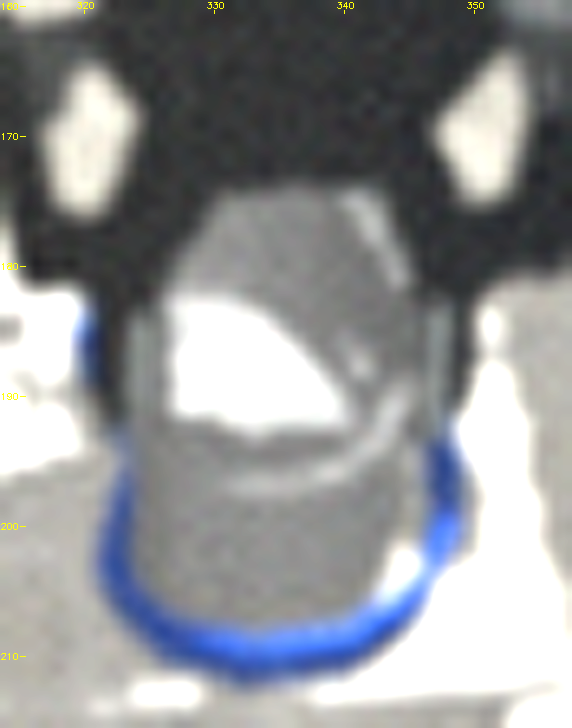

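```bash
python3 - <<'E'
from ov import *
s=bot.camera("side");s["frame"]=cv2.imread("pics/s19.png")[:,:,::-1]
x0,y0,f=310,155,11
def offset(O,d):
    m=np.zeros((1000,1000),np.uint8);cv2.fillPoly(m,[np.int32(O*5+500)],1)
    D=cv2.distanceTransform(1-m,cv2.DIST_L2,5)
    c=max(cv2.findContours((D<d*5).astype(np.uint8),cv2.RETR_EXTERNAL,cv2.CHAIN_APPROX_NONE)[0],key=len)[:,0];return (c-500)/5.
crop(s,x0,y0,360,215,f,"v4");im=cv2.imread("pics/v4.png");im=cv2.convertScaleAbs(im,alpha=1.4,beta=0)
def dr(Q,p,z,col):
    a=p[2];M=np.array([[np.cos(a),-np.sin(a)],[np.sin(a),np.cos(a)]]);q=proj(s,np.c_[Q@M.T+p[:2],np.full(len(Q),z)]);cv2.polylines(im,[np.int32((q-[x0,y0]+.5)*f)],True,col,1)
p=(567.6,32.7,-.007);dr(O,p,58,(0,0,255));dr(O,p,98,(0,255,0))
h=(567.9,32.7,-.0075);dr(offset(O,5),h,64,(0,255,255));dr(offset(O,8.5),h,64,(0,255,255))
cv2.imwrite("pics/v4.png",im)
E
```

```text
(no output)
```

View pics/v4.png

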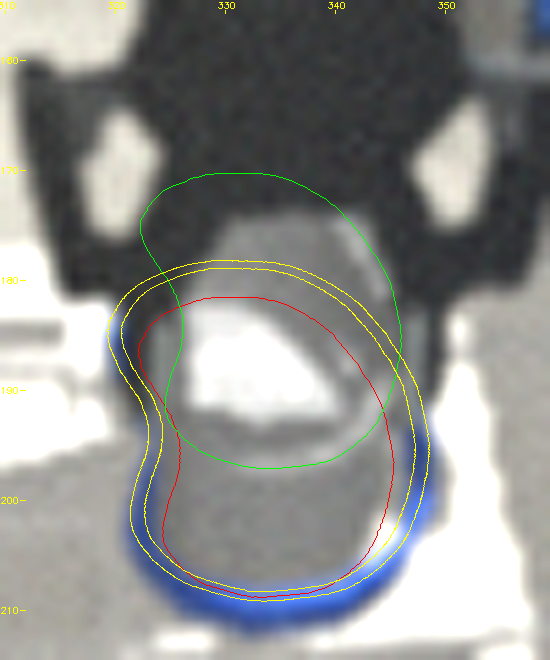

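Emit:
carry_out(
  plan=[
    {"fingers": 0.045, "x": 0, "y": 0, "z": -0.001, "ax": 0, "ay": 0, "az": 0},
    {"fingers": 0.045, "x": 0, "y": 0, "z": -0.002, "ax": 0, "ay": 0, "az": 0},
    {"fingers": 0.045, "x": 0, "y": 0, "z": -0.003, "ax": 0, "ay": 0, "az": 0},
    {"fingers": 0.045, "x": 0, "y": 0, "z": -0.0035, "ax": 0, "ay": 0, "az": 0},
    {"fingers": 0.045, "x": 0, "y": 0, "z": -0.004, "ax": 0, "ay": 0, "az": 0},
    {"fingers": 0.045, "x": 0, "y": 0, "z": -0.0045, "ax": 0, "ay": 0, "az": 0},
    {"fingers": 0.045, "x": 0, "y": 0, "z": -0.005, "ax": 0, "ay": 0, "az": 0},
    {"fingers": 0.045, "x": 0, "y": 0, "z": -0.005, "ax": 0, "ay": 0, "az": 0},
    {"fingers": 0.045, "x": 0, "y": 0, "z": -0.005, "ax": 0, "ay": 0, "az": 0},
    {"fingers": 0.045, "x": 0, "y": 0, "z": -0.005, "ax": 0, "ay": 0, "az": 0},
  ],
)

```text
time: 31.0
tcp_pos: [569.9, 32.7, 37.2]
eef_rot: [3.141, -0.011, 0.008]
force: [-1.8, -0.7, 14.6]
finger_gap: 54.5
```

```bash
python3 - <<'E'
from h import *
o=bot.observe();print(o["tcp_pos"],o["eef_rot"],o["force"],o["torque"],o["finger_gap"])
E
```

```text
[569.89029343  32.68090993  37.15552268] [ 3.14106654 -0.01117338  0.00790884] [-1.79576585 -0.74399134 14.59811401] [-0.1737265   0.8522064   0.04053928] 54.45399764335872
```

```bash
python3 - <<'E'
from h import *
s=cam("side","s20");crop(s,310,155,360,215,11,"v5")
im=cv2.imread("pics/v5.png");im=cv2.convertScaleAbs(im,alpha=1.6,beta=-10);cv2.imwrite("pics/v5.png",im)
crop(s,290,110,400,215,6,"v6")
E
```

```text
(no output)
```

View pics/v5.png

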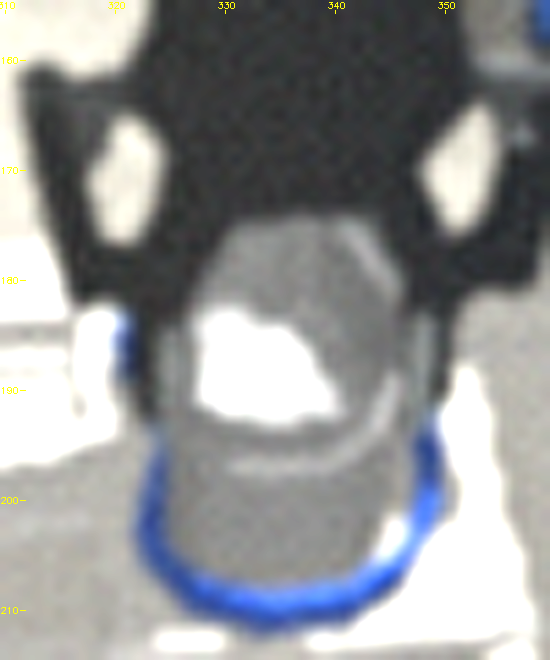

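View pics/v6.png

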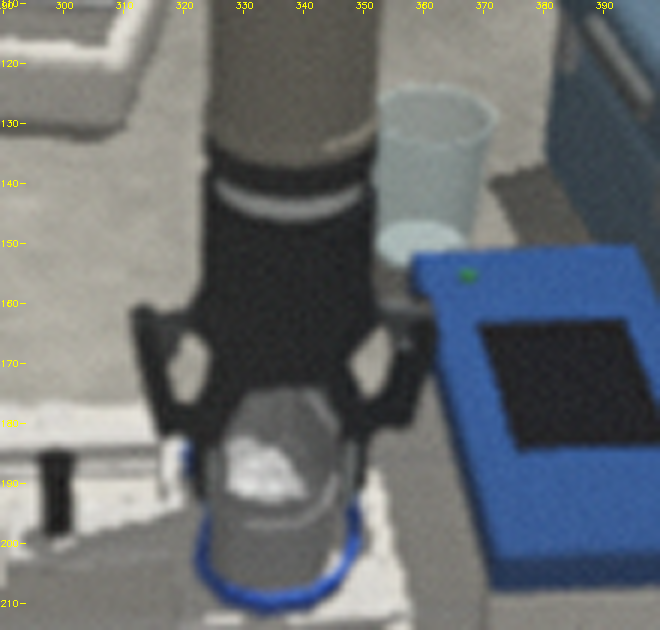

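Emit:
carry_out(
  plan=[
    {"fingers": 0.045, "x": 0, "y": 0, "z": 0.002, "ax": 0, "ay": 0, "az": 0},
    {"fingers": 0.045, "x": 0, "y": 0, "z": 0.004, "ax": 0, "ay": 0, "az": 0},
    {"fingers": 0.045, "x": 0, "y": 0, "z": 0.006, "ax": 0, "ay": 0, "az": 0},
    {"fingers": 0.045, "x": 0, "y": 0, "z": 0.008, "ax": 0, "ay": 0, "az": 0},
    {"fingers": 0.045, "x": 0, "y": 0, "z": 0.011, "ax": 0, "ay": 0, "az": 0},
    {"fingers": 0.045, "x": 0, "y": 0, "z": 0.015, "ax": 0, "ay": 0, "az": 0},
    {"fingers": 0.045, "x": 0, "y": 0, "z": 0.02, "ax": 0, "ay": 0, "az": 0},
    {"fingers": 0.045, "x": 0, "y": 0, "z": 0.025, "ax": 0, "ay": 0, "az": 0},
    {"fingers": 0.045, "x": 0, "y": 0, "z": 0.025, "ax": 0, "ay": 0, "az": 0},
    {"fingers": 0.045, "x": 0, "y": 0, "z": 0.025, "ax": 0, "ay": 0, "az": 0},
  ],
)

```text
time: 32.3
tcp_pos: [567.4, 32.7, 58.7]
eef_rot: [3.142, -0.011, -0.0]
force: [0.3, -0.7, -1.1]
finger_gap: 54.7
```

```bash
python3 - <<'E'
from h import *
s=cam("side","s21");o=bot.observe();print(o["tcp_pos"],o["eef_rot"],o["force"],o["torque"],o["finger_gap"])
a=cv2.imread("pics/s13.png");b=cv2.imread("pics/s18.png");c=cv2.imread("pics/s21.png");d=cv2.imread("pics/s20.png")
ims=[cv2.resize(x[180:216,285:355],None,fx=5,fy=5,interpolation=cv2.INTER_CUBIC) for x in(b,c)]
im=np.vstack(ims)
cv2.imwrite("pics/v7.png",im)
# post shift
def post(x): return x[184:199,288:306].astype(np.float32).mean(2)
print([cv2.phaseCorrelate(post(b),post(x)) for x in(d,c)])
def ring(x): 
    g=x[200:214,316:352].astype(np.float32);return np.clip(g[:,:,0]-g[:,:,2],0,None)
print([cv2.phaseCorrelate(ring(b),ring(x)) for x in(d,c)])
E
```

```text
[567.35334372  32.65318368  58.53297681] [ 3.14150734e+00 -1.08526402e-02 -7.36861600e-04] [ 0.45654419 -0.06062923 -1.46771662] [ 0.00220448 -0.04437665 -0.03963875] 54.53695306003468
[((0.5871227384744166, 0.4217538242316303), 1.128651875036734), ((0.18564199232048217, 0.3617377526144985), 1.0826182338926527)]
[((1.0295843721672746, 0.1775849568421135), 0.9700929986106025), ((0.6837031937681814, 0.4083347038211258), 0.9869951945764047)]
```

View pics/v7.png

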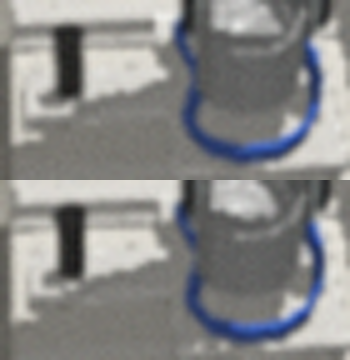

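Emit:
carry_out(
  plan=[
    {"fingers": 0.045, "x": 0.0026, "y": 0.0004, "z": -0.003, "ax": 0, "ay": 0, "az": 0},
    {"fingers": 0.045, "x": 0.0026, "y": 0.0004, "z": -0.007, "ax": 0, "ay": 0, "az": 0},
    {"fingers": 0.045, "x": 0.0026, "y": 0.0004, "z": -0.011, "ax": 0, "ay": 0, "az": 0},
    {"fingers": 0.045, "x": 0.0026, "y": 0.0004, "z": -0.014, "ax": 0, "ay": 0, "az": 0},
    {"fingers": 0.045, "x": 0.0026, "y": 0.0004, "z": -0.017, "ax": 0, "ay": 0, "az": 0},
    {"fingers": 0.045, "x": 0.0026, "y": 0.0004, "z": -0.019, "ax": 0, "ay": 0, "az": 0},
    {"fingers": 0.045, "x": 0.0026, "y": 0.0004, "z": -0.021, "ax": 0, "ay": 0, "az": 0},
    {"fingers": 0.045, "x": 0.0026, "y": 0.0004, "z": -0.022, "ax": 0, "ay": 0, "az": 0},
    {"fingers": 0.045, "x": 0.0026, "y": 0.0004, "z": -0.023, "ax": 0, "ay": 0, "az": 0},
    {"fingers": 0.045, "x": 0.0026, "y": 0.0004, "z": -0.023, "ax": 0, "ay": 0, "az": 0},
  ],
)

```text
time: 33.6
tcp_pos: [571.0, 33.1, 37.3]
eef_rot: [3.141, -0.011, 0.003]
force: [-1.7, -0.2, 6.9]
finger_gap: 54.5
```

```bash
python3 - <<'E'
from h import *
s=cam("side","s22");crop(s,310,155,360,215,11,"v8")
im=cv2.imread("pics/v8.png");im=cv2.convertScaleAbs(im,alpha=1.6,beta=-10);cv2.imwrite("pics/v8.png",im)
o=bot.observe();print(o["tcp_pos"],o["eef_rot"],o["force"],o["torque"],o["finger_gap"])
b=cv2.imread("pics/s18.png")
def ring(x): 
    g=x[200:214,316:352].astype(np.float32);return np.clip(g[:,:,0]-g[:,:,2],0,None)
print(cv2.phaseCorrelate(ring(b),ring(cv2.imread("pics/s22.png"))))
E
```

```text
[571.06555959  33.11872066  37.29419114] [ 3.1412945  -0.01090869  0.00321859] [-1.61036822 -0.25164902  6.30576687] [-0.12699014  0.41588551  0.00112385] 54.4545677632025
((1.2232406905983382, 0.21286104318241073), 0.9823174450132582)
```

View pics/v8.png

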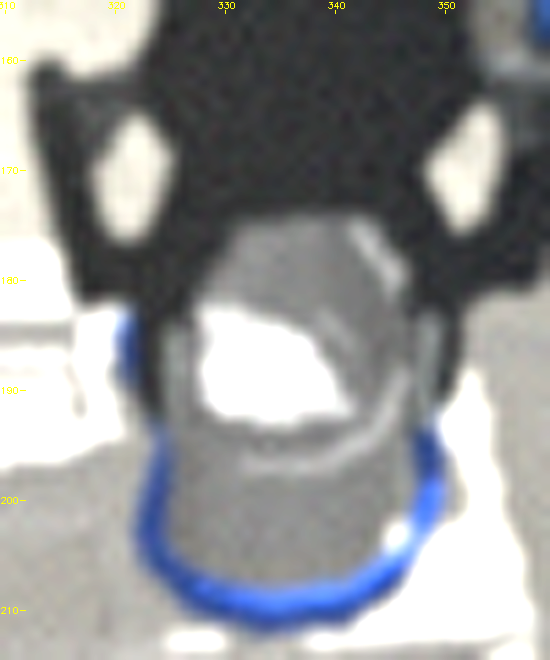

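```bash
python3 - <<'E'
from h import *
s=bot.camera("side")
for z in(60,64,68,72,76):
    print(z,[np.round(proj(s,[571+dx,33+dy,z])[0],1).tolist() for dx,dy in((27,-11),(41,-11),(41,11),(-27,-11),(-41,-11),(-41,11))])
im=[]
for n,T in(("s18",(567.5,31.9,61.0)),("s22",(571.06,33.1,37.3)),("s21",(567.35,32.65,58.5))):
    g=cv2.imread(f"pics/{n}.png");q=proj(s,np.array(T))[0]
    M=np.float32([[8,0,240-8*q[0]],[0,8,100-8*q[1]]])
    w=cv2.warpAffine(g,M,(240*2,220+100),flags=cv2.INTER_CUBIC);w=cv2.convertScaleAbs(w,alpha=1.5,beta=0);cv2.putText(w,n,(5,310),0,.5,(0,0,255))
    for r in range(0,320,40): cv2.line(w,(0,r),(479,r),(0,255,0),1)
    im.append(w)
cv2.imwrite("pics/v9.png",cv2.resize(np.hstack(im[:2]),None,fx=.83,fy=.83))
E
```

```text
60 [[346.6, 195.7], [351.6, 195.5], [350.5, 190.7], [327.3, 196.6], [322.3, 196.8], [321.7, 192.0]]
64 [[346.7, 194.6], [351.7, 194.3], [350.5, 189.6], [327.4, 195.4], [322.4, 195.7], [321.7, 190.8]]
68 [[346.7, 193.4], [351.7, 193.2], [350.6, 188.4], [327.4, 194.3], [322.4, 194.5], [321.7, 189.7]]
72 [[346.8, 192.3], [351.8, 192.1], [350.7, 187.3], [327.4, 193.2], [322.4, 193.4], [321.7, 188.6]]
76 [[346.9, 191.1], [351.9, 190.9], [350.8, 186.2], [327.5, 192.0], [322.4, 192.2], [321.7, 187.4]]
```

View pics/v9.png

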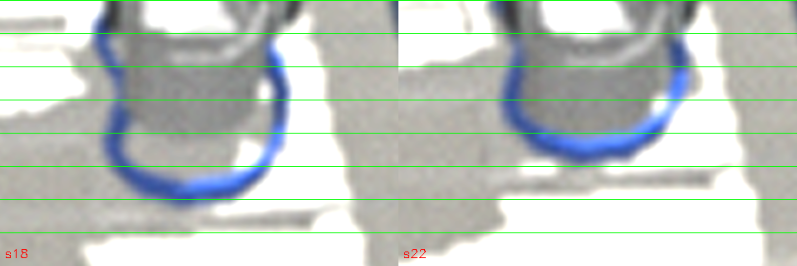

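```bash
python3 - <<'E'
from h import *
s=bot.camera("side")
T=np.array([449.7,272.2,0]);a=.576;u=np.array([np.cos(a),np.sin(a),0]);v=np.array([-u[1],u[0],0])
for z in(0,8,13,18):
    print(z,[np.round(proj(s,T+o*u+w*v+[0,0,z])[0],1).tolist() for o,w in((-27,-11),(-27,11),(-41,11),(-41,-11),(-34,0))])
for n in("s16","s20","s22"):
    c=dict(s);c["frame"]=cv2.convertScaleAbs(cv2.imread(f"pics/{n}.png"),alpha=2.2,beta=10)[:,:,::-1]
    if n=="s16": crop(c,265,140,310,182,12,"w16")
    else: crop(c,314,176,358,206,13,"w"+n)
E
```

```text
0 [[286.9, 170.0], [283.2, 167.1], [279.7, 168.5], [283.4, 171.5], [283.3, 169.3]]
8 [[286.8, 168.0], [283.1, 165.1], [279.6, 166.5], [283.2, 169.5], [283.2, 167.3]]
13 [[286.7, 166.8], [283.0, 163.8], [279.5, 165.2], [283.2, 168.2], [283.1, 166.0]]
18 [[286.7, 165.5], [282.9, 162.5], [279.4, 164.0], [283.1, 166.9], [283.0, 164.7]]
```

View pics/w16.png

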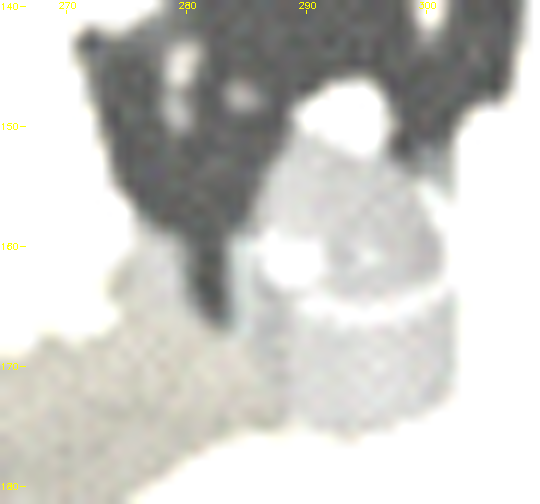

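View pics/ws22.png

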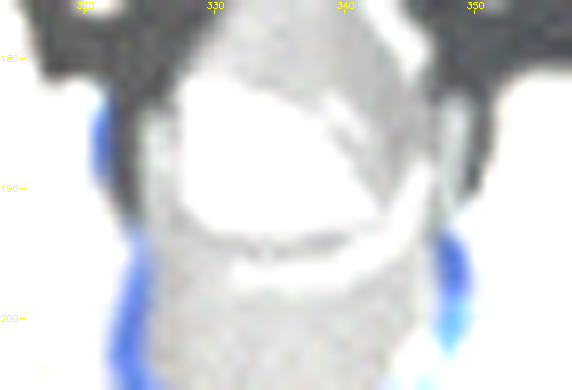

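Emit:
carry_out(
  plan=[
    {"fingers": 0.045, "x": 0, "y": 0, "z": 0.0015, "ax": 0, "ay": 0, "az": 0},
    {"fingers": 0.045, "x": 0, "y": 0, "z": 0.0025, "ax": 0, "ay": 0, "az": 0},
    {"fingers": 0.045, "x": -0.001, "y": 0, "z": 0.0025, "ax": 0, "ay": 0, "az": 0},
    {"fingers": 0.045, "x": -0.002, "y": 0, "z": 0.0025, "ax": 0, "ay": 0, "az": 0},
    {"fingers": 0.045, "x": -0.003, "y": 0, "z": 0.0025, "ax": 0, "ay": 0, "az": 0},
    {"fingers": 0.045, "x": -0.004, "y": 0, "z": 0.0025, "ax": 0, "ay": 0, "az": 0},
    {"fingers": 0.045, "x": -0.005, "y": 0, "z": 0.0025, "ax": 0, "ay": 0, "az": 0},
    {"fingers": 0.045, "x": -0.006, "y": 0, "z": 0.0025, "ax": 0, "ay": 0, "az": 0},
    {"fingers": 0.045, "x": -0.007, "y": 0, "z": 0.0025, "ax": 0, "ay": 0, "az": 0},
    {"fingers": 0.045, "x": -0.007, "y": 0, "z": 0.0025, "ax": 0, "ay": 0, "az": 0},
  ],
)

```text
time: 35.0
tcp_pos: [566.4, 32.6, 39.2]
eef_rot: [-3.141, 0.013, -0.011]
force: [7.0, -1.7, -2.9]
finger_gap: 54.5
```

```bash
cat > st.py <<'E'
from h import *
import sys
n=sys.argv[1]
s=cam("side",n)
o=bot.observe();print(*[np.round(o[k],3) for k in("time","tcp_pos","eef_rot","force","torque","finger_gap")])
b=cv2.imread("pics/s18.png");c=cv2.imread(f"pics/{n}.png")
def ring(x): 
    g=x[200:214,316:352].astype(np.float32);return np.clip(g[:,:,0]-g[:,:,2],0,None)
print("ring shift",cv2.phaseCorrelate(ring(b),ring(c)))
d=dict(s);d["frame"]=cv2.convertScaleAbs(c,alpha=1.5,beta=0)[:,:,::-1];crop(d,310,155,360,215,11,n+"v")
E
python3 st.py s23
```

```text
35.05 [566.405  32.633  39.16 ] [-3.141  0.013 -0.01 ] [ 7.458 -1.796 -2.797] [-0.291 -1.584 -0.298] 54.327
ring shift ((-0.21988503041723817, 0.29502900834376433), 0.9575792758553117)
```

View pics/s23v.png

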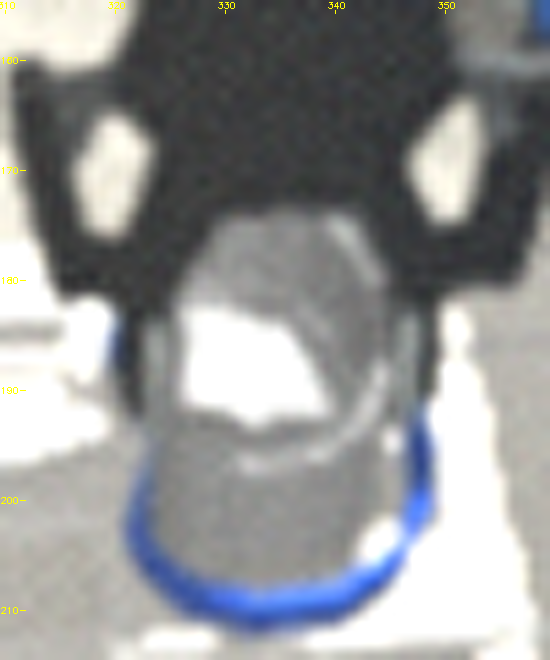

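Emit:
carry_out(
  plan=[
    {"fingers": 0.045, "x": 0.004, "y": 0, "z": 0.002, "ax": 0, "ay": 0, "az": 0},
    {"fingers": 0.045, "x": 0.005, "y": 0, "z": 0.012, "ax": 0, "ay": 0, "az": 0},
    {"fingers": 0.045, "x": 0.005, "y": 0, "z": 0.03, "ax": 0, "ay": 0, "az": 0},
    {"fingers": 0.045, "x": 0.005, "y": 0, "z": 0.05, "ax": 0, "ay": 0, "az": 0},
    {"fingers": 0.045, "x": 0.0, "y": 0.004, "z": 0.07, "ax": 0, "ay": 0, "az": 0},
    {"fingers": 0.045, "x": -0.01, "y": 0.012, "z": 0.088, "ax": 0, "ay": 0, "az": 0},
    {"fingers": 0.045, "x": -0.022, "y": 0.035, "z": 0.092, "ax": 0, "ay": 0, "az": 0},
    {"fingers": 0.045, "x": -0.035, "y": 0.07, "z": 0.092, "ax": 0, "ay": 0, "az": 0},
    {"fingers": 0.045, "x": -0.05, "y": 0.105, "z": 0.092, "ax": 0, "ay": 0, "az": 0},
    {"fingers": 0.045, "x": -0.063, "y": 0.14, "z": 0.092, "ax": 0, "ay": 0, "az": 0},
  ],
)

```text
time: 36.3
tcp_pos: [498.5, 174.8, 131.1]
eef_rot: [3.142, -0.009, -0.0]
force: [0.2, 0.5, -1.4]
finger_gap: 54.3
```

Emit:
carry_out(
  plan=[
    {"fingers": 0.045, "x": -0.01, "y": 0.035, "z": -0.005, "ax": 0, "ay": 0, "az": 0},
    {"fingers": 0.045, "x": -0.018, "y": 0.064, "z": -0.015, "ax": 0, "ay": 0, "az": 0},
    {"fingers": 0.045, "x": -0.02, "y": 0.08, "z": -0.03, "ax": 0, "ay": 0, "az": 0},
    {"fingers": 0.045, "x": -0.02, "y": 0.082, "z": -0.05, "ax": 0, "ay": 0, "az": 0},
    {"fingers": 0.045, "x": -0.02, "y": 0.082, "z": -0.072, "ax": 0, "ay": 0, "az": 0},
    {"fingers": 0.045, "x": -0.02, "y": 0.082, "z": -0.094, "ax": 0, "ay": 0, "az": 0},
    {"fingers": 0.045, "x": -0.02, "y": 0.082, "z": -0.114, "ax": 0, "ay": 0, "az": 0},
    {"fingers": 0.045, "x": -0.02, "y": 0.082, "z": -0.13, "ax": 0, "ay": 0, "az": 0},
    {"fingers": 0.045, "x": -0.02, "y": 0.082, "z": -0.138, "ax": 0, "ay": 0, "az": 0},
    {"fingers": 0.045, "x": -0.02, "y": 0.082, "z": -0.142, "ax": 0, "ay": 0, "az": 0},
  ],
)

```text
time: 37.55
tcp_pos: [480.2, 255.3, -11.8]
eef_rot: [-3.141, 0.011, -0.0]
force: [-0.5, 0.7, -2.0]
finger_gap: 54.5
```

```bash
python3 - <<'E'
from h import *
s=cam("side","s24");crop(s,260,110,360,200,7,"s24c")
o=bot.observe();print(*[np.round(o[k],3) for k in("time","tcp_pos","eef_rot","force","torque","finger_gap","joint_pos")])
E
```

```text
37.6 [480.08  255.163 -12.018] [ 3.142 -0.011 -0.   ] [-0.311  0.465 -1.834] [ 0.031  0.028 -0.04 ] 54.25 [-0.208  0.565 -0.422  1.781  0.294  0.859 -0.773]
```

View pics/s24c.png

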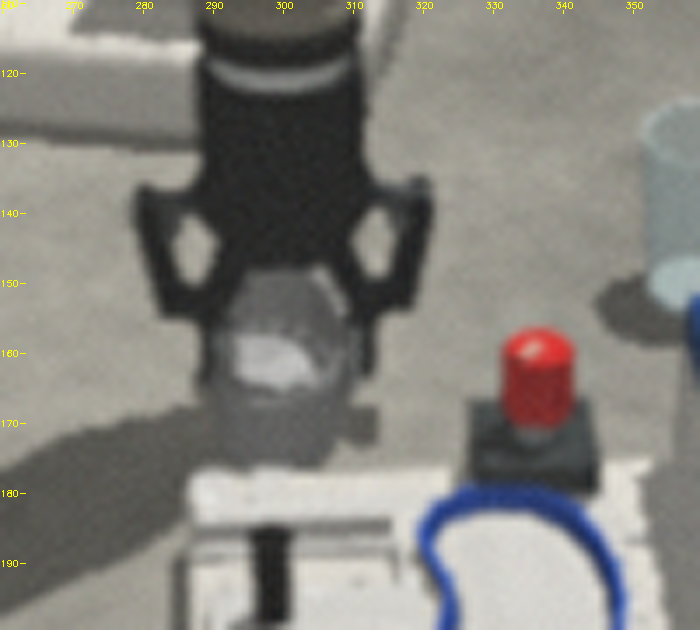

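Emit:
carry_out(
  plan=[
    {"fingers": 0.045, "x": 0, "y": 0, "z": -0.002, "ax": 0, "ay": 0, "az": 0},
    {"fingers": 0.045, "x": 0, "y": 0, "z": -0.004, "ax": 0, "ay": 0, "az": 0},
    {"fingers": 0.045, "x": 0, "y": 0, "z": -0.0055, "ax": 0, "ay": 0, "az": 0},
    {"fingers": 0.045, "x": 0, "y": 0, "z": -0.0065, "ax": 0, "ay": 0, "az": 0},
    {"fingers": 0.045, "x": 0, "y": 0, "z": -0.007, "ax": 0, "ay": 0, "az": 0},
    {"fingers": 0.045, "x": 0, "y": 0, "z": -0.0075, "ax": 0, "ay": 0, "az": 0},
    {"fingers": 0.045, "x": 0, "y": 0, "z": -0.0075, "ax": 0, "ay": 0, "az": 0},
    {"fingers": 0.045, "x": 0, "y": 0, "z": -0.0075, "ax": 0, "ay": 0, "az": 0},
    {"fingers": 0.045, "x": 0, "y": 0, "z": -0.0075, "ax": 0, "ay": 0, "az": 0},
    {"fingers": 0.045, "x": 0, "y": 0, "z": -0.0075, "ax": 0, "ay": 0, "az": 0},
  ],
)

```text
time: 38.85
tcp_pos: [480.2, 255.1, -18.9]
eef_rot: [3.141, -0.011, 0.0]
force: [-1.9, -1.2, 4.7]
finger_gap: 54.3
```

Emit:
carry_out(
  plan=[
    {"fingers": 0.066, "x": 0, "y": 0, "z": 0.0005, "ax": 0, "ay": 0, "az": 0},
    {"fingers": 0.066, "x": 0, "y": 0, "z": 0.001, "ax": 0, "ay": 0, "az": 0},
    {"fingers": 0.066, "x": 0, "y": 0, "z": 0.004, "ax": 0, "ay": 0, "az": 0},
    {"fingers": 0.066, "x": 0, "y": 0, "z": 0.008, "ax": 0, "ay": 0, "az": 0},
    {"fingers": 0.066, "x": 0, "y": 0, "z": 0.008, "ax": 0, "ay": 0, "az": 0},
    {"fingers": 0.057, "x": 0, "y": 0, "z": 0.008, "ax": 0, "ay": 0, "az": 0},
    {"fingers": 0.053, "x": 0, "y": 0, "z": 0.008, "ax": 0, "ay": 0, "az": 0},
    {"fingers": 0.045, "x": 0, "y": 0, "z": 0.008, "ax": 0, "ay": 0, "az": 0},
    {"fingers": 0.045, "x": 0, "y": 0, "z": 0.008, "ax": 0, "ay": 0, "az": 0},
    {"fingers": 0.045, "x": 0, "y": 0, "z": 0.008, "ax": 0, "ay": 0, "az": 0},
  ],
)

```text
time: 40.1
tcp_pos: [480.6, 255.2, -10.9]
eef_rot: [-3.141, 0.011, -0.001]
force: [-0.2, -0.2, 4.1]
finger_gap: 54.3
```

```bash
python3 - <<'E'
from h import *
s=cam("side","s25");crop(s,275,140,325,182,13,"s25c")
o=bot.observe();print(*[np.round(o[k],3) for k in("time","tcp_pos","eef_rot","force","torque","finger_gap","joint_pos")])
E
```

```text
40.15 [480.59  255.149 -10.978] [-3.141e+00  1.100e-02 -1.000e-03] [ 0.641 -1.367  3.795] [-0.101  0.084  0.004] 54.236 [-0.207  0.563 -0.423  1.78   0.294  0.86  -0.772]
```

View pics/s25c.png

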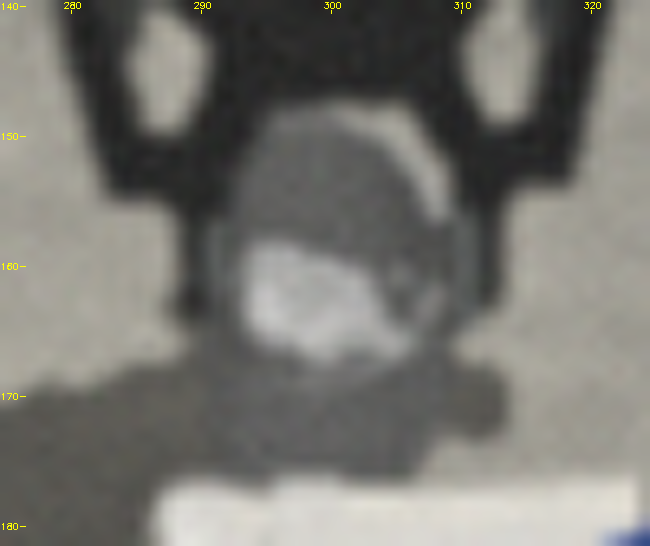

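Emit:
carry_out(
  plan=[
    {"fingers": 0.045, "x": 0, "y": 0, "z": 0.006, "ax": 0, "ay": 0, "az": 0},
    {"fingers": 0.045, "x": 0, "y": 0, "z": 0.018, "ax": 0, "ay": 0, "az": 0},
    {"fingers": 0.045, "x": 0, "y": 0, "z": 0.038, "ax": 0, "ay": 0, "az": 0},
    {"fingers": 0.045, "x": 0, "y": 0, "z": 0.062, "ax": 0, "ay": 0, "az": 0},
    {"fingers": 0.045, "x": 0, "y": 0, "z": 0.088, "ax": 0, "ay": 0, "az": 0},
    {"fingers": 0.045, "x": 0.002, "y": -0.005, "z": 0.114, "ax": 0, "ay": 0, "az": 0},
    {"fingers": 0.045, "x": 0.008, "y": -0.018, "z": 0.134, "ax": 0, "ay": 0, "az": 0},
    {"fingers": 0.045, "x": 0.018, "y": -0.042, "z": 0.143, "ax": 0, "ay": 0, "az": 0},
    {"fingers": 0.045, "x": 0.03, "y": -0.075, "z": 0.143, "ax": 0, "ay": 0, "az": -0.005},
    {"fingers": 0.045, "x": 0.044, "y": -0.11, "z": 0.143, "ax": 0, "ay": 0, "az": -0.01},
  ],
)

```text
time: 41.4
tcp_pos: [524.0, 144.8, 132.3]
eef_rot: [-3.141, 0.024, -0.0]
force: [-0.8, 0.5, -0.9]
finger_gap: 54.2
```

Emit:
carry_out(
  plan=[
    {"fingers": 0.045, "x": 0.014, "y": -0.035, "z": 0, "ax": 0, "ay": 0, "az": 0},
    {"fingers": 0.045, "x": 0.028, "y": -0.07, "z": 0, "ax": 0, "ay": 0, "az": 0},
    {"fingers": 0.045, "x": 0.038, "y": -0.096, "z": -0.004, "ax": 0, "ay": 0, "az": 0},
    {"fingers": 0.045, "x": 0.0435, "y": -0.11, "z": -0.014, "ax": 0, "ay": 0, "az": 0},
    {"fingers": 0.045, "x": 0.0448, "y": -0.1123, "z": -0.026, "ax": 0, "ay": 0, "az": 0},
    {"fingers": 0.045, "x": 0.0448, "y": -0.1123, "z": -0.038, "ax": 0, "ay": 0, "az": 0},
    {"fingers": 0.045, "x": 0.0448, "y": -0.1123, "z": -0.05, "ax": 0, "ay": 0, "az": 0},
    {"fingers": 0.045, "x": 0.0448, "y": -0.1123, "z": -0.06, "ax": 0, "ay": 0, "az": 0},
    {"fingers": 0.045, "x": 0.0448, "y": -0.1123, "z": -0.067, "ax": 0, "ay": 0, "az": 0},
    {"fingers": 0.045, "x": 0.0448, "y": -0.1123, "z": -0.07, "ax": 0, "ay": 0, "az": 0},
  ],
)

```text
time: 42.65
tcp_pos: [568.8, 32.9, 61.2]
eef_rot: [3.141, -0.026, -0.001]
force: [-1.1, 0.4, -1.8]
finger_gap: 54.3
```

```bash
python3 st.py s26
```

```text
42.7 [568.751  32.837  61.142] [ 3.141e+00 -2.600e-02 -1.000e-03] [-0.996 -0.277 -2.197] [0.021 0.076 0.031] 54.416
ring shift ((-0.10733468499565291, 0.4321077228148189), 0.974631436003579)
```

View pics/s26v.png

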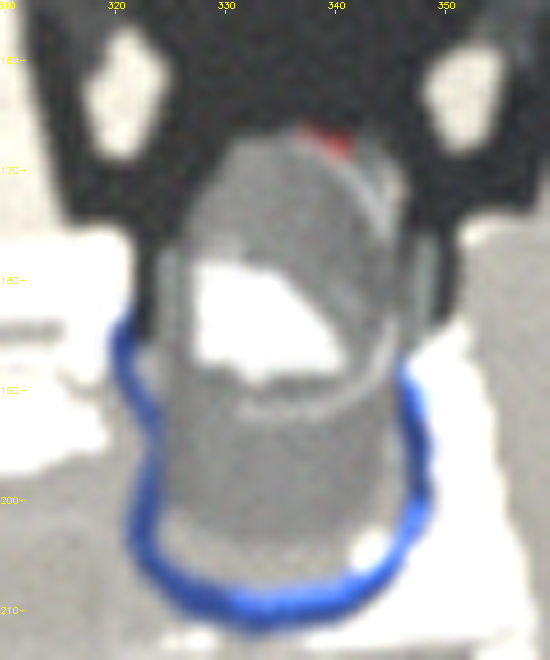

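Emit:
carry_out(
  plan=[
    {"fingers": 0.045, "x": 0, "y": 0, "z": -0.004, "ax": 0, "ay": 0, "az": 0},
    {"fingers": 0.045, "x": 0, "y": 0, "z": -0.008, "ax": 0, "ay": 0, "az": 0},
    {"fingers": 0.045, "x": 0, "y": 0, "z": -0.011, "ax": 0, "ay": 0, "az": 0},
    {"fingers": 0.045, "x": 0, "y": 0, "z": -0.0135, "ax": 0, "ay": 0, "az": 0},
    {"fingers": 0.045, "x": 0, "y": 0, "z": -0.0155, "ax": 0, "ay": 0, "az": 0},
    {"fingers": 0.045, "x": 0, "y": 0, "z": -0.017, "ax": 0, "ay": 0, "az": 0},
    {"fingers": 0.045, "x": 0, "y": 0, "z": -0.018, "ax": 0, "ay": 0, "az": 0},
    {"fingers": 0.045, "x": 0, "y": 0, "z": -0.0185, "ax": 0, "ay": 0, "az": 0},
    {"fingers": 0.045, "x": 0, "y": 0, "z": -0.019, "ax": 0, "ay": 0, "az": 0},
    {"fingers": 0.045, "x": 0, "y": 0, "z": -0.019, "ax": 0, "ay": 0, "az": 0},
  ],
)

```text
time: 43.95
tcp_pos: [569.0, 32.8, 42.7]
eef_rot: [3.141, -0.026, 0.0]
force: [-0.5, 0.1, -0.7]
finger_gap: 54.2
```

```bash
python3 st.py s27
```

```text
44.0 [569.04   32.813  42.756] [ 3.141 -0.027  0.   ] [-0.121 -0.896 -1.269] [0.015 0.002 0.013] 54.094
ring shift ((-0.028132899417116164, 0.1812459260828989), 0.9859387746563664)
```

View pics/s27v.png

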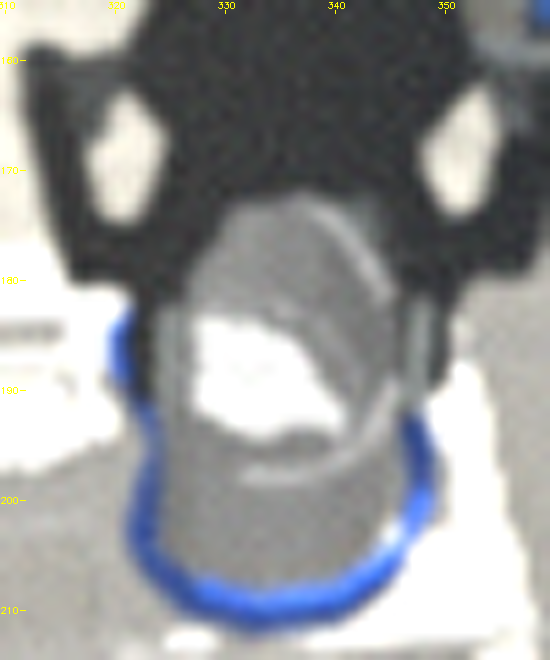

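Emit:
carry_out(
  plan=[
    {"fingers": 0.045, "x": 0, "y": 0, "z": -0.0003, "ax": 0, "ay": 0, "az": 0},
    {"fingers": 0.045, "x": 0, "y": 0, "z": -0.0006, "ax": 0, "ay": 0, "az": 0},
    {"fingers": 0.045, "x": 0, "y": 0, "z": -0.0009, "ax": 0, "ay": 0, "az": 0},
    {"fingers": 0.045, "x": 0, "y": 0, "z": -0.0012, "ax": 0, "ay": 0, "az": 0},
    {"fingers": 0.045, "x": 0, "y": 0, "z": -0.0015, "ax": 0, "ay": 0, "az": 0},
    {"fingers": 0.045, "x": 0, "y": 0, "z": -0.0018, "ax": 0, "ay": 0, "az": 0},
    {"fingers": 0.045, "x": 0, "y": 0, "z": -0.002, "ax": 0, "ay": 0, "az": 0},
    {"fingers": 0.045, "x": 0, "y": 0, "z": -0.0022, "ax": 0, "ay": 0, "az": 0},
    {"fingers": 0.045, "x": 0, "y": 0, "z": -0.0022, "ax": 0, "ay": 0, "az": 0},
    {"fingers": 0.045, "x": 0, "y": 0, "z": -0.0022, "ax": 0, "ay": 0, "az": 0},
  ],
)

```text
time: 45.25
tcp_pos: [569.1, 32.7, 41.0]
eef_rot: [3.141, -0.027, 0.0]
force: [-1.5, -0.6, 5.6]
finger_gap: 54.4
```

```bash
python3 st.py s28
```

```text
45.3 [569.05   32.654  40.998] [ 3.141 -0.027  0.   ] [-1.807 -1.064  5.869] [-0.215  0.637 -0.035] 54.475
ring shift ((0.08445735236436747, 0.1811236833765184), 0.9682263431725678)
```

Emit:
carry_out(
  plan=[
    {"fingers": 0.045, "x": 0, "y": 0, "z": 0.0005, "ax": 0, "ay": 0, "az": 0},
    {"fingers": 0.056, "x": 0, "y": 0, "z": 0.0005, "ax": 0, "ay": 0, "az": 0},
    {"fingers": 0.06, "x": 0, "y": 0, "z": 0.0005, "ax": 0, "ay": 0, "az": 0},
    {"fingers": 0.068, "x": 0, "y": 0, "z": 0.0005, "ax": 0, "ay": 0, "az": 0},
    {"fingers": 0.068, "x": 0, "y": 0, "z": 0.0005, "ax": 0, "ay": 0, "az": 0},
    {"fingers": 0.068, "x": 0, "y": 0, "z": 0.006, "ax": 0, "ay": 0, "az": 0},
    {"fingers": 0.068, "x": 0, "y": 0, "z": 0.016, "ax": 0, "ay": 0, "az": 0},
    {"fingers": 0.068, "x": 0, "y": 0, "z": 0.03, "ax": 0, "ay": 0, "az": 0},
    {"fingers": 0.068, "x": 0, "y": 0, "z": 0.05, "ax": 0, "ay": 0, "az": 0},
    {"fingers": 0.068, "x": 0, "y": 0, "z": 0.08, "ax": 0, "ay": 0, "az": 0},
  ],
)

```text
time: 46.55
tcp_pos: [568.5, 32.7, 121.6]
eef_rot: [3.141, -0.026, -0.001]
force: [0.7, -0.1, 0.2]
finger_gap: 68.0
```

Emit:
carry_out(
  plan=[
    {"fingers": 0.068, "x": -0.01, "y": -0.01, "z": 0.03, "ax": 0, "ay": 0, "az": 0},
    {"fingers": 0.068, "x": -0.03, "y": -0.03, "z": 0.06, "ax": 0, "ay": 0, "az": 0},
    {"fingers": 0.068, "x": -0.05, "y": -0.06, "z": 0.07, "ax": 0, "ay": 0, "az": 0},
    {"fingers": 0.068, "x": -0.07, "y": -0.1, "z": 0.07, "ax": 0, "ay": 0, "az": 0},
    {"fingers": 0.068, "x": -0.09, "y": -0.14, "z": 0.07, "ax": 0, "ay": 0, "az": 0},
    {"fingers": 0.068, "x": -0.11, "y": -0.18, "z": 0.07, "ax": 0, "ay": 0, "az": 0},
    {"fingers": 0.068, "x": -0.13, "y": -0.22, "z": 0.07, "ax": 0, "ay": 0, "az": 0},
    {"fingers": 0.068, "x": -0.15, "y": -0.26, "z": 0.07, "ax": 0, "ay": 0, "az": 0},
    {"fingers": 0.068, "x": -0.17, "y": -0.3, "z": 0.07, "ax": 0, "ay": 0, "az": 0},
    {"fingers": 0.068, "x": -0.17, "y": -0.3, "z": 0.07, "ax": 0, "ay": 0, "az": 0},
  ],
)

```text
time: 47.8
tcp_pos: [396.6, -271.8, 191.6]
eef_rot: [3.138, -0.04, 0.0]
force: [1.5, -0.9, -0.9]
finger_gap: 67.8
```

```bash
python3 - <<'E'
from h import *
s=cam("side","s30");t=cam("top","t30");crop(s,280,145,380,220,7,"s30c");crop(t,245,140,340,230,7,"t30c")
o=bot.observe();print(*[np.round(o[k],3) for k in("time","tcp_pos","eef_rot","force","torque","finger_gap","joint_pos")])
# stage vs after first pull
b=cv2.imread("pics/t13.png");c=cv2.imread("pics/t30.png")
f=lambda x:x[202:220,280:306].astype(np.float32).mean(2)
print(cv2.phaseCorrelate(f(b),f(c)))
b=cv2.imread("pics/s13.png");c=cv2.imread("pics/s30.png")
f=lambda x:x[182:206,286:308].astype(np.float32).mean(2)
print(cv2.phaseCorrelate(f(b),f(c)))
E
```

```text
47.9 [ 399.376 -267.06   191.428] [ 3.141e+00 -2.800e-02  3.000e-03] [1.436 0.028 0.465] [-0.     0.007  0.016] 67.958 [ 0.739  0.188 -0.215  1.716  0.041  1.24   0.497]
((0.47783789964131884, 0.02873493540495531), 0.9534167213204466)
((-0.5187517222024152, 1.2505799614077286), 0.3546997838550144)
```

View pics/s30c.png

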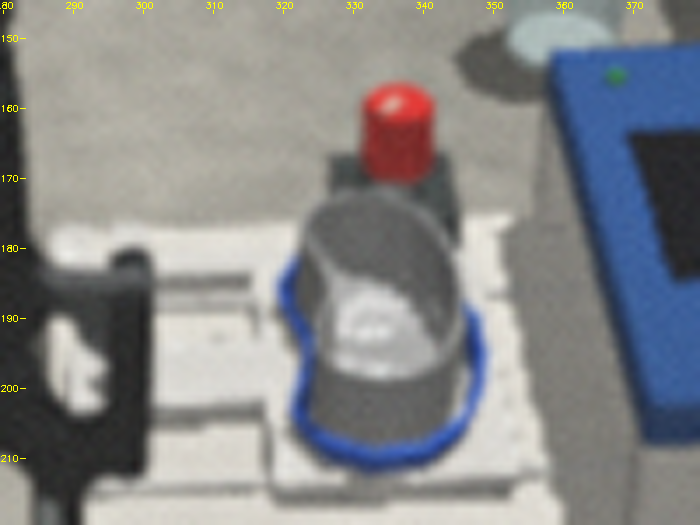

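View pics/t30c.png

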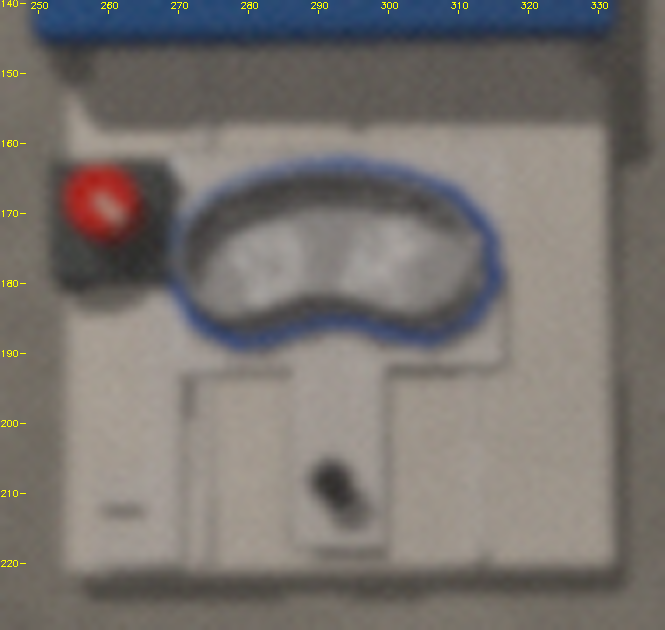

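```bash
python3 - <<'E'
from h import *
b=cv2.imread("pics/t13.png").astype(np.float32);c=cv2.imread("pics/t30.png").astype(np.float32)
def sh(sl,pad=3):
    A=b[sl].mean(2);best=[]
    y0,y1,x0,x1=sl[0].start,sl[0].stop,sl[1].start,sl[1].stop
    big=cv2.resize(c[y0-3:y1+3,x0-3:x1+3].mean(2),None,fx=10,fy=10,interpolation=cv2.INTER_CUBIC);T=cv2.resize(A,None,fx=10,fy=10,interpolation=cv2.INTER_CUBIC)
    r=cv2.matchTemplate(big,T,cv2.TM_CCOEFF_NORMED);_,m,_,l=cv2.minMaxLoc(r);return (l[0]-30)/10,(l[1]-30)/10,round(m,3)
print("post/plate",sh(np.s_[202:222,283:303]),"front plate edges",sh(np.s_[188:196,268:285]),sh(np.s_[186:196,300:320]),"fixed knob",sh(np.s_[160:185,250:268]),"fixed base",sh(np.s_[205:228,315:340]))
a=cv2.imread("pics/top0.png").astype(np.float32)
d=cv2.GaussianBlur(np.abs(a-c).max(2),(0,0),1.5);cv2.imwrite("pics/diff.png",np.clip(d*4,0,255).astype(np.uint8))
E
```

```text
post/plate (0.0, 0.0, 0.997) front plate edges (0.1, -0.1, 0.977) (0.0, -0.2, 0.816) fixed knob (0.0, 0.0, 0.997) fixed base (0.0, 0.0, 0.998)
```

View pics/diff.png

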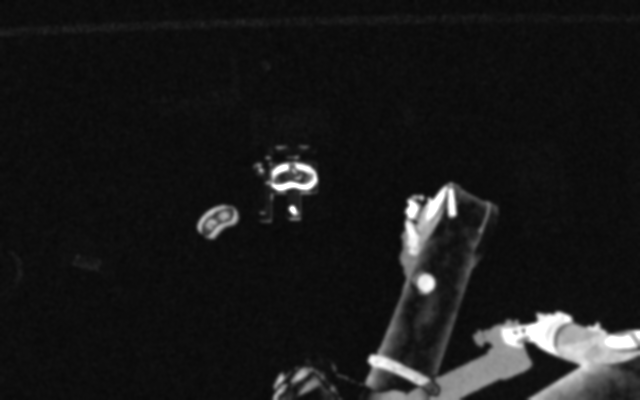

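View pics/t30.png

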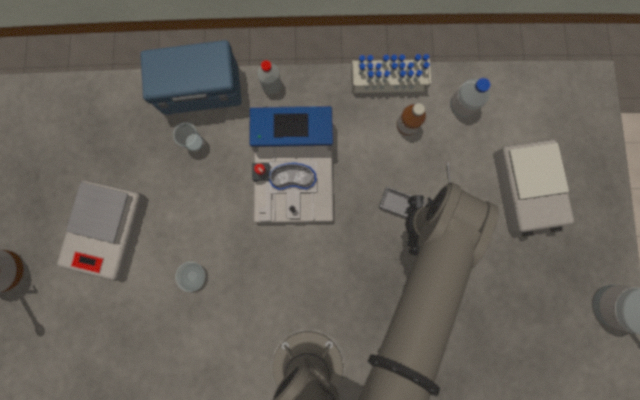

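```bash
python3 - <<'E'
from workcell import bot
print(bot.hand_in())
E
```

```text
the job is handed in; nothing more can be done
None
```

The dish reader is ready and the job is handed in at about 48 s. The lock is parked up, the stage is at its front stop, and the kidney dish sits in the holder with the gripper clear.

- **Lock screw:** I pulled it up about 15 mm and drove it clockwise about 2.4 rad, until it met the stop (0.35 N m). In the last pictures the knob stands up with its stem showing and its stripe turned to match.
- **Stage:** I drew it out 125 mm by the post until the stop resisted with about 7.5 N. The last top view shows the post and plate within about 0.3 mm of where they were then.
- **Dish:** It is turned to match the holder. It touched down at 41.0 mm tool height against a predicted 41.1 mm, with about 6 N on the wrist, and I then let go. Both cameras show it inside the blue wall and level.
- **Everything else:** Comparing the top picture with the starting one, only the dish, stage, lock knob and arm differ. The arm hid the jar in that last picture, and its path was well above it.

**What disagreed or went wrong**
- **Fingertip length:** The fingertips end roughly 25 mm or more short of the stated tool point, so I set grasp heights from the pictures.
- **First nesting attempt:** It stopped 4 mm short, most likely with the fingertips on the holder's rim. It pressed with about 15 N and pushed the stage in about 3 mm.
- **Recovery:** I drew the stage back to its stop with the dish against the holder wall, set the dish on the bench, gripped it 8 mm higher and nested it again.

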